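Set out the tray for the next sitting, then hold up the fullest tin of steel tips

TASK

Set out the steel tray for the next sitting: lay the marker flat in the long empty compartment and the light steel grip flat in the short empty one beside the black grip, and let go of both. Then find by its weight the fullest of the three identical closed tins of steel tips, leave the other two standing upright on the mat, and finish holding the fullest up, level and still, 15 cm or more above the mat for me to take: do not put it down or let go. Knock nothing over and leave the other things where they are.

Things in the scene. Friction and masses are not known exactly. Their poses are not given: they have to be found in the camera images.
- tool_chest: the tool chest whose matted top (z = 0) is the work surface
- tray: steel tray, fixed, x 190 mm (212 over its lips), y 170 mm, rim 18 mm high, floor 4 mm thick; origin: centre of its underside; turned up to 0.3 rad. A black insert 12 mm high on its floor has three pockets: a long one at +x (far side), two short ones side by side at -x (near side). Finger wells cut through it at mid-pocket are narrower than an open gripper: open only a little to let go
- marker_place (a point): centre of the floor of the long pocket, for the marker: 150 mm along the tray's y, 24 mm along the tray's x. Finger well: 76 mm along the tray's y, from 40 mm on one side of the pocket's centre line to 40 mm on the other
- grip_place (a point): centre of the floor of the empty short pocket, for the steel grip: 76 mm along the tray's x, 31 mm along the tray's y. Finger well: 46 mm along the tray's x, reaching 36 mm from the pocket's centre line to the tray's +y side and about 70 mm to the other side, up to the black grip
- marker: white marker with a violet cap, lying on the mat left of the tray, 11 mm wide (x), 135 mm long (y), 12 mm high, 12 g; origin at the centre of the underside, long axis y. It does not roll. Pinch across the barrel at the middle; either way round will do in the pocket
- grip_steel: light-coloured knurled steel machine grip, a tube lying on its side, 21 mm across and 62 mm long, its length along its own y; origin at the middle of its underside as it lies at the start. 60 g. It does not roll. Either way round will do in the pocket
- grip_mid (a point): middle of the steel grip, on its axis, 10.5 mm above its underside; same axes as the grip
- tin_1: one of three identical closed round aluminium tins, 60 mm in diameter (lid; body 58), 48 mm tall, lid fixed; origin: centre of its underside, z up. With the steel tips inside it weighs 0.12 to 0.57 kg; the fullest is at least 0.15 kg heavier than either other, and which it is changes from start to start. The contents can shift a few mm inside.
- tin_2: one of three identical closed round aluminium tins, 60 mm in diameter (lid; body 58), 48 mm tall, lid fixed; origin: centre of its underside, z up. With the steel tips inside it weighs 0.12 to 0.57 kg; the fullest is at least 0.15 kg heavier than either other, and which it is changes from start to start. The contents can shift a few mm inside.
- tin_3: one of three identical closed round aluminium tins, 60 mm in diameter (lid; body 58), 48 mm tall, lid fixed; origin: centre of its underside, z up. With the steel tips inside it weighs 0.12 to 0.57 kg; the fullest is at least 0.15 kg heavier than either other, and which it is changes from start to start. The contents can shift a few mm inside.
- grip_black: black machine grip, same size as the steel one, already lying in the other short pocket of the tray, 84 mm from the empty one along the tray's -y; leave it there
- ink_amber: small black ink bottle with a blue spout, 29 mm in diameter, 86 mm tall, loose, standing among the tins; leave alone
- jar_balm: small jar with a green screw lid, 59 mm in diameter, 50 mm tall, at the right; leave alone
- cup_rinse: thin white plastic cup, 65 mm in diameter, 70 mm tall, behind the tray; leave alone
- sharps_bin: the 150 mm tall sharps container at the back left, fixed
- bottle_soap: wash bottle, 234 mm tall, at the back, fixed
- bottle_rinse: wash bottle, 236 mm tall, at the back, fixed

How it is judged:
On the way:
1. the marker and the steel grip lie flat in their pockets of the tray, let go (horizontal distance between marker and marker_place below 0.014 m and angle between the y axis of marker and the y axis of tray, either way round below 0.15 rad and z of marker in the frame of tray below 0.009 m and angle between marker's own z axis and vertical below 0.12 rad and horizontal distance between grip_mid and grip_place below 0.014 m and angle between the y axis of grip_steel and the x axis of tray, either way round below 0.2 rad and z of grip_mid in the frame of tray below 0.02 m and contact force between each of marker, grip_steel and the fingers below 0.2 N), for 0.2 s.
At the end, for the whole second after the job is handed in: Marker and steel grip lie flat in their pockets (within 14 mm of centre, 0.15 / 0.2 rad of lengthwise), untouched; two tins stand on the mat, each pressing under 3.8 N; the third, the fullest, is held still in the fingers over 120 mm above the mat, level within 0.3 rad, carried by nothing else (all of step 1 and ((height (world z) of tin_1 above 0.12 m and angle between tin_1's own z axis and vertical below 0.3 rad and contact force between tin_1 and the fingers above 1 N and linear speed of tin_1 below 0.03 m/s and height (world z) of each of tin_2, tin_3 below 0.006 m and angle between each of tin_2, tin_3's own z axis and vertical below 0.1 rad and contact force between tin_2 and tool_chest between 0.6 and 3.8 N and contact force between tin_1 and tin_2 below 0.1 N and contact force between tin_3 and tool_chest between 0.6 and 3.8 N and contact force between tin_1 and tin_3 below 0.1 N and contact force between tin_1 and sharps_bin below 0.1 N and contact force between tin_1 and bottle_soap below 0.1 N and contact force between tin_1 and bottle_rinse below 0.1 N) or (height (world z) of tin_2 above 0.12 m and angle between tin_2's own z axis and vertical below 0.3 rad and contact force between tin_2 and the fingers above 1 N and linear speed of tin_2 below 0.03 m/s and height (world z) of each of tin_1, tin_3 below 0.006 m and angle between each of tin_1, tin_3's own z axis and vertical below 0.1 rad and contact force between tin_1 and tool_chest between 0.6 and 3.8 N and contact force between tin_2 and tin_1 below 0.1 N and contact force between tin_3 and tool_chest between 0.6 and 3.8 N and contact force between tin_2 and tin_3 below 0.1 N and contact force between tin_2 and sharps_bin below 0.1 N and contact force between tin_2 and bottle_soap below 0.1 N and contact force between tin_2 and bottle_rinse below 0.1 N) or (height (world z) of tin_3 above 0.12 m and angle between tin_3's own z axis and vertical below 0.3 rad and contact force between tin_3 and the fingers above 1 N and linear speed of tin_3 below 0.03 m/s and height (world z) of each of tin_1, tin_2 below 0.006 m and angle between each of tin_1, tin_2's own z axis and vertical below 0.1 rad and contact force between tin_1 and tool_chest between 0.6 and 3.8 N and contact force between tin_3 and tin_1 below 0.1 N and contact force between tin_2 and tool_chest between 0.6 and 3.8 N and contact force between tin_3 and tin_2 below 0.1 N and contact force between tin_3 and sharps_bin below 0.1 N and contact force between tin_3 and bottle_soap below 0.1 N and contact force between tin_3 and bottle_rinse below 0.1 N))); the arm keeps its last pose, push and grip.
It fails at once if a tin is tipped over (beyond 0.7 rad) (angle between any of tin_1, tin_2, tin_3's own z axis and vertical above 0.7 rad).
It fails at once if a bystander (black grip, ink bottle, jar, cup) is moved by more than 30 mm (distance of any of grip_black, ink_amber, jar_balm, cup_rinse from where it was at the start of the episode above 0.03 m).
It also fails if it takes over 72 s, if anything falls off the work surface, if the arm or the gripper's body presses on something with over 40 N, if the wrist force passes 120 N, or if a joint passes its speed limit or range.

ROBOT

A 6-joint arm with a two-finger parallel gripper is mounted at the origin on a cart in front of the work surface, level with it; the furniture and walls round the work are solid. World frame = base frame: x ahead of the robot, y to its left, z up, the work surface at z = 0. Lengths are in m, angles in rad, forces in N, time in s.
With the tool pointing down it reaches from about 0.25 to 0.775 m from the base axis. Payload 4 kg.
Tool frame: the origin (TCP) lies midway between the tips of the shut fingers; the grasp point (between the pads) lies 19 mm behind it; z points along the fingers, y is the direction in which the jaws open and shut (so a half turn about z gives the same grasp; the last joint's range is limited). The gripper opens to 85 mm and grips with 20 to 120 N. Pads are 22 mm wide; open, the fingers measure 114 mm over their backs; the gripper's body (76 mm by 85 mm) begins 54 mm behind the grasp point. The pads swing forward as they close: fully open they stand 13 mm farther back than shut.
Start: joints at [-1.357, 0.087, 1.371, -0, 1.684, -0.103], TCP at [0.171, -0.523, 0.231] pointing down, gripper open.
Joint ranges: [-3.1, 3.1], [-0.76, 2.03], [0.27, 2.55], [-1.08, 4.22], [0.17, 2.65], [-2.57, 2.57]. Speed limits (rad/s): [2.79, 2.79, 3.14, 3.14, 3.14, 3.14].

INTERFACE

Orientations are given as a unit quaternion [x, y, z, w].
In Python, from cell import robot gives the robot as it stands.
- The arm moves only by the shell command python3 -m inch 'ROWS' [FORCE]. ROWS is JSON, one flat list of numbers, 5 for each row, row after row: the opening, from -1 (shut) to 1 (fully open), then the shift along the world's x, y, z in cm, then the turn about the world's z in rad. In form: [grip, x, y, z, spin, grip, x, y, z, spin, ...]. A call has 1 to 20 rows; each row shifts and turns the pose as measured when the row begins; what a row does not reach is not made up. A row lasts 1/12 s, in which the tool goes at most 41.7 mm and 7.16 degrees, less where a joint would pass 70% of its speed; a pose out of reach is approached as far as the arm can. A call with a gripper value outside its range is refused whole. The fingers move at their own pace and stop on an object; FORCE is the grip in N (left out, the last holds). Time passes only in rows, so rows that do not move let the fingers close. It gives the time, the measured TCP pose, the force and the opening at its end, in the units of the state.
- robot.get_obs(): the state, without advancing time (a new reading comes with each control period).
- robot.grab_frame(name): name is "scene" or "side" or "wrist"; returns a dict with "pixels" (420x560x3 uint8, red, green, blue), "intrinsics" (3x3 intrinsics, pixels), "world_from_camera" (4x4, takes a point from camera to world coordinates). Camera axes: x right, y down, z forward; pixel columns grow to the right and rows downward; lengths in m; the calibration is good to about 2 mm. The wrist camera is an equidistant fisheye: a pixel r from the principal point sees the ray r / f radians off the axis. A picture is of the moment at which its call begins. There is no depth.
- robot.close_job(): hands the job in, once; it reports no verdict.
The state is a dict: "time": time; "qpos": joint angles; "qd": joint speeds; "tau": joint torques, N m; "eef_pos": TCP position; "tool_rot": TCP orientation; "force": force on the tool from outside, world axes, zero at the start; "ft_torque": the same for the moment, N m; "width": finger opening in m.
Only numpy, scipy, OpenCV 4.12 (cv2) and the standard library are available. Lean on these libraries where they do the work, as an engineer would, in place of code of your own. Each camera call takes 0.05 s, during which the arm holds its last target.

## Working session

There is one attempt and no reset: what is moved stays moved. The work goes in short steps, Python scripts to look and compute and a shell command to move; the robot and the scene stay as the last step left them, time stands still between calls to the robot, and variables do not carry over. Pictures are saved under pics/ and viewed, and the job is handed in when it is done.

```bash
ls; mkdir -p pics; cat > h.py <<'E'
import numpy as np, cv2, json
from cell import robot
def grab(name,fn):
    f=robot.grab_frame(name)
    cv2.imwrite('pics/'+fn+'.png',f['pixels'][:,:,::-1])
    np.savez('pics/'+fn+'.npz',K=f['intrinsics'],T=f['world_from_camera'])
    return f
def ray(fn,u,v):
    d=np.load('pics/'+fn+'.npz');K,T=d['K'],d['T']
    x=(u-K[0,2])/K[0,0];y=(v-K[1,2])/K[1,1]
    if fn.startswith('w'):
        r=np.hypot(x,y); s=np.sin(r)/r if r>1e-9 else 1; c=np.array([x*s,y*s,np.cos(r)])
    else: c=np.array([x,y,1.])
    return T[:3,3],T[:3,:3]@c
def at(fn,u,v,z):
    o,d=ray(fn,u,v); return (o+d*(z-o[2])/d[2])
def proj(fn,P):
    d=np.load('pics/'+fn+'.npz');K,T=d['K'],d['T']
    c=T[:3,:3].T@(np.array(P)-T[:3,3])
    if fn.startswith('w'):
        r=np.hypot(c[0],c[1]);t=np.arctan2(r,c[2]);q=c[:2]/r*t
    else: q=c[:2]/c[2]
    return q[0]*K[0,0]+K[0,2],q[1]*K[1,1]+K[1,2]
def crop(fn,x0,y0,x1,y1,s,out):
    im=cv2.imread('pics/'+fn+'.png')[y0:y1,x0:x1]
    cv2.imwrite('pics/'+out+'.png',cv2.resize(im,None,fx=s,fy=s,interpolation=cv2.INTER_CUBIC))
E
python3 - <<'E'
from h import *
np.set_printoptions(precision=4,suppress=True)
for n,f in(('scene','s0'),('side','d0'),('wrist','w0')):
    r=grab(n,f); print(n,r['intrinsics'][0],r['world_from_camera'])
print(robot.get_obs())
E
```

```text
pics
scene [477.3661   0.     283.4663] [[-0.7777 -0.4484  0.4405 -0.1511]
 [-0.6285  0.5647 -0.5348  0.8641]
 [-0.0089 -0.6928 -0.7211  0.7851]
 [ 0.      0.      0.      1.    ]]
side [473.8715   0.     282.6981] [[-0.9931 -0.0635  0.0982  0.3811]
 [-0.1154  0.3945 -0.9116  1.7307]
 [ 0.0192 -0.9167 -0.3992  0.376 ]
 [ 0.      0.      0.      1.    ]]
wrist [325.1923   0.     279.078 ] [[ 0.3114 -0.9142 -0.2595  0.2353]
 [-0.9503 -0.3004 -0.0823 -0.5014]
 [-0.0027  0.2722 -0.9622  0.3725]
 [ 0.      0.      0.      1.    ]]
{'time': 0.15, 'qpos': array([-1.3571,  0.0878,  1.3719, -0.    ,  1.6836, -0.1031]), 'qd': array([ 0.0016, -0.0009, -0.0038,  0.0001,  0.0005,  0.0022]), 'tau': array([  0.0016, -35.2374, -31.3679,  -0.0001,   0.0081,  -0.    ]), 'eef_pos': array([ 0.1713, -0.5222,  0.2304]), 'tool_rot': array([ 0.9875,  0.1578, -0.0001, -0.0009]), 'force': array([-0.6412,  0.4108,  0.0266]), 'ft_torque': array([-0.041 ,  0.0226,  0.0217]), 'width': 0.08564922254974773}
```

View pics/s0.png

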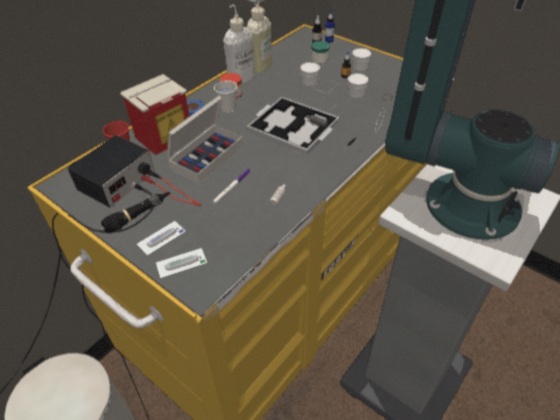

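View pics/d0.png

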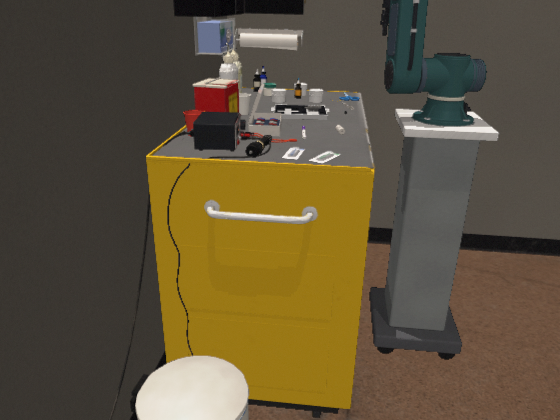

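View pics/w0.png

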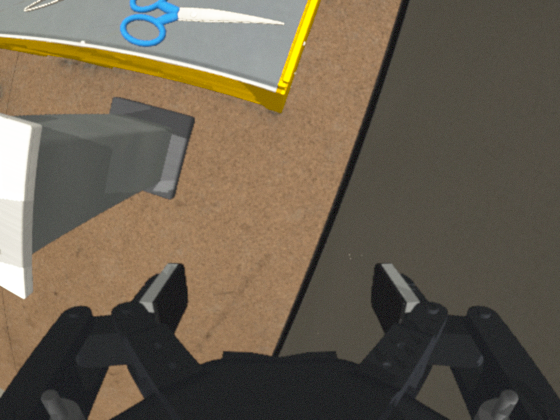

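The scene camera shows the tray around (293,122), marker (232,185), steel grip (279,192), and three white/pale tins at about (310,73), (358,85) and (361,60) around the ink bottle (346,67). Next I'll enlarge those areas.

```bash
python3 - <<'E'
from h import *
crop('s0',200,85,400,215,4,'s0a'); crop('s0',280,10,400,100,6,'s0b')
for n,p,z in (('tray',(293,122),.016),('marker',(232,185),.01),('grip',(279,192),.01),('tA',(310,73),.03),('tB',(358,86),.03),('tC',(361,60),.03)):
    print(n,at('s0',*p,z))
E
```

```text
tray [0.50715847 0.01937146 0.016     ]
marker [0.47025234 0.30080422 0.01      ]
grip [0.36760051 0.24994659 0.01      ]
tA [ 0.60923598 -0.19374975  0.03      ]
tB [ 0.45562552 -0.22177888  0.03      ]
tC [ 0.53016447 -0.35480729  0.03      ]
```

View pics/s0a.png

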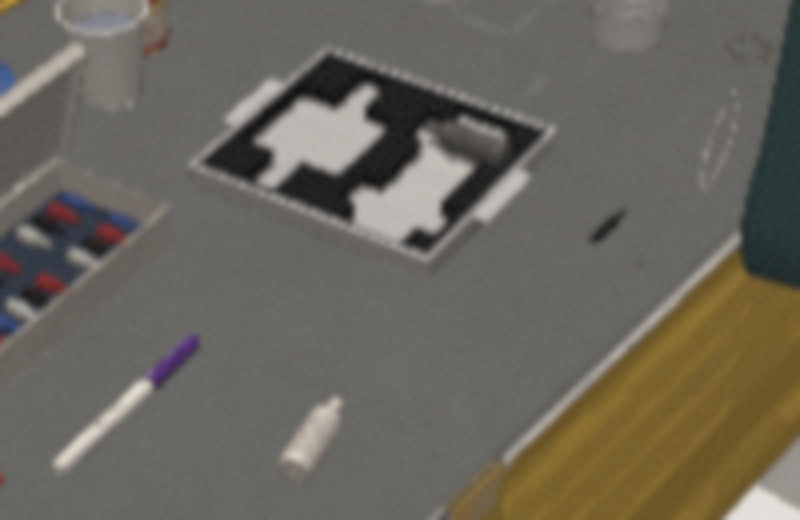

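View pics/s0b.png

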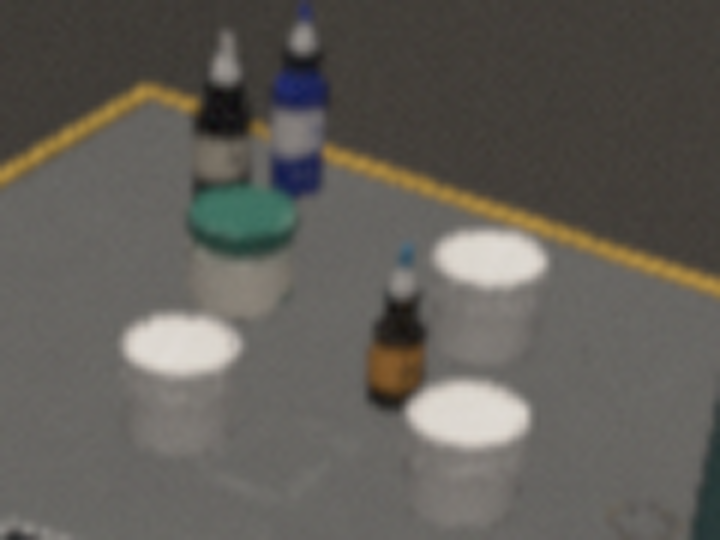

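```bash
python3 - <<'E'
from h import *
np.set_printoptions(precision=4,suppress=True)
a=lambda u,v,z: at('s0',200+u/4,85+v/4,z)
b=lambda u,v,z: at('s0',280+u/6,10+v/6,z)
L,Tp,R,B=[a(*p,.018) for p in((192,163),(328,48),(553,128),(428,262))]
print('tray',L,Tp,R,B,'c',(L+Tp+R+B)/4)
for p,q in((L,Tp),(B,R),(Tp,R),(L,B)): d=q-p; print(np.linalg.norm(d),np.degrees(np.arctan2(d[1],d[0])))
m=[a(*p,.006) for p in((60,464),(196,342))];d=m[1]-m[0];print('marker',m,(m[0]+m[1])/2,np.linalg.norm(d),np.arctan2(d[1],d[0]))
m=[a(*p,.0105) for p in((296,464),(336,402))];d=m[1]-m[0];print('grip',m,(m[0]+m[1])/2,np.linalg.norm(d),np.arctan2(d[1],d[0]))
for n,p in(('A',(181,345)),('B',(469,414)),('C',(491,258))): print(n,b(*p,.048))
print('ink',b(405,250,.084),b(388,402,0.00)); print('jar',b(243,215,.05))
o,d=ray('s0',0,0)
E
```

```text
tray [0.5899 0.1098 0.018 ] [ 0.6055 -0.0544  0.018 ] [ 0.4224 -0.0732  0.018 ] [0.4025 0.0953 0.018 ] c [0.5051 0.0193 0.018 ]
0.16493555215525635 -84.5803051481646
0.1696789788894661 -83.26624246982847
0.18407497636651196 -174.13851842972
0.18798931072487013 -175.57988346430264
marker [array([0.4672, 0.3618, 0.006 ]), array([0.4764, 0.2337, 0.006 ])] [0.4718 0.2978 0.006 ] 0.12842044926061894 -1.4986012319292195
grip [array([0.3574, 0.2805, 0.0105]), array([0.372 , 0.2258, 0.0105])] [0.3647 0.2531 0.0105] 0.05652617829856781 -1.3096157469791485
A [ 0.6096 -0.1942  0.048 ]
B [ 0.4612 -0.2279  0.048 ]
C [ 0.5353 -0.3641  0.048 ]
ink [ 0.5398 -0.2847  0.084 ] [ 0.5404 -0.2831  0.    ]
jar [ 0.662  -0.3192  0.05  ]
```

```bash
python3 -m inch '[0,1.5,3.9,0,0.066,0,1.5,3.9,0,0.066,0,1.5,3.9,0,0.066,0,1.5,3.9,0,0.066,0,1.5,3.9,0,0.066,0,1.5,3.9,0,0.066,0,1.5,3.9,0,0.066,0,1.5,3.9,0,0.066,0,1.5,3.9,0,0.066,0,1.5,3.9,0,0.066,0,1.5,3.9,0,0.066,0,1.5,3.9,0,0.066,0,1.5,3.9,0,0.066,0,1.5,3.9,0,0.066,0,1.5,3.9,0,0.066,0,1.5,3.9,0,0.066,0,1.5,3.9,0,0.066,0,1.5,3.9,0,0.066,0,1.5,3.9,0,0.066,0,1.5,3.9,0,0.066]' 25
```

```text
time: 1.82
eef_pos: [0.4563, 0.2584, 0.2205]
tool_rot: [0.664, 0.747, -0.002, -0.002]
force: [0.5, -0.9, -1.1]
width: 0.0426
```

```bash
python3 - <<'E'
from h import *
grab('wrist','w1')
o=robot.get_obs();print(o['qd'],o['eef_pos'])
print(proj('w1',[.4718,.2978,.012]),proj('w1',[.3647,.2531,.0105]),proj('w1',[.505,.019,.018]))
E
```

```text
[-0.0733713  -0.08394026  0.12140155 -0.06530237  0.07777607  0.0153845 ] [0.45791245 0.2648824  0.21844753]
(np.float64(300.4235148849441), np.float64(153.49531049567682)) (np.float64(200.16736863437833), np.float64(182.68603570337748)) (np.float64(295.96967114498074), np.float64(363.640891121249))
```

View pics/w1.png

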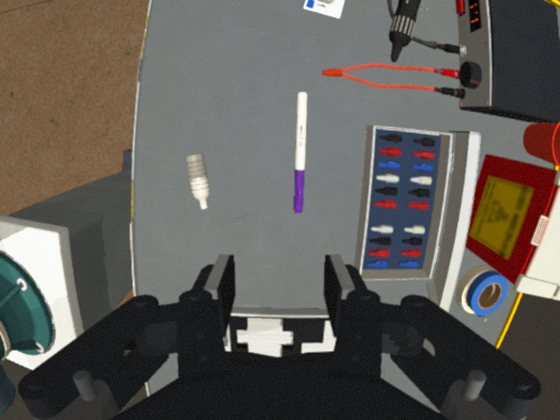

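The wrist view shows the marker from (302,93) to (298,213), and the steel grip from (194,154) to (206,209).

```bash
python3 - <<'E'
from h import *
np.set_printoptions(precision=4,suppress=True)
crop('w1',160,80,340,220,4,'w1a')
for n,p,q,z in(('marker',(302,93),(298,213),.007),('grip',(194,154),(206,209),.0105)):
    a,b=at('w1',*p,z),at('w1',*q,z);d=b-a;print(n,a,b,(a+b)/2,np.linalg.norm(d),np.arctan2(d[1],d[0])+np.pi/2)
o=robot.get_obs();print(o['eef_pos'])
from scipy.spatial.transform import Rotation as R
y=R.from_quat(o['tool_rot']).as_matrix()[:,1];print('yaw',np.arctan2(y[1],y[0]))
E
```

```text
marker [0.4657 0.3636 0.007 ] [0.4782 0.2301 0.007 ] [0.472  0.2968 0.007 ] 0.13405252048362123 0.09384129662909224
grip [0.3552 0.2847 0.0105] [0.3734 0.2233 0.0105] [0.3643 0.254  0.0105] 0.06404092270197327 0.2871777143128902
[0.4579 0.2649 0.2184]
yaw 0.12480679247547319
```

View pics/w1a.png

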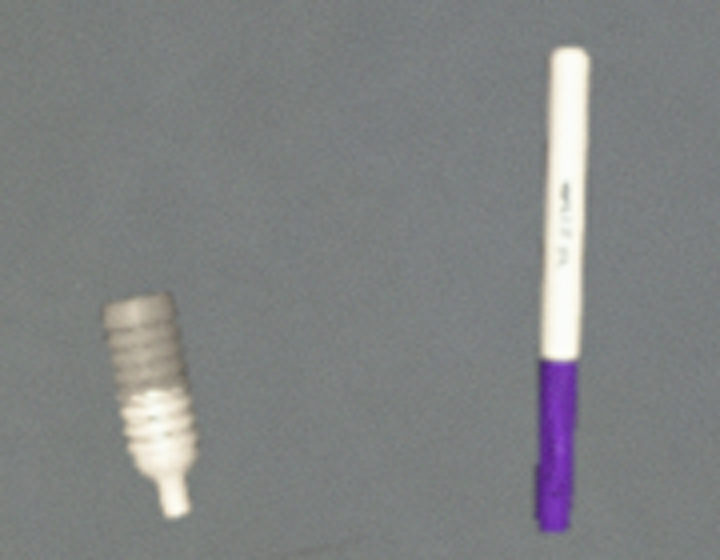

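```bash
python3 -m inch '[-0.1,0.7,1.6,-2,-0.02,-0.1,0.7,1.6,-3,-0.01,-0.1,0,0,-4,0,-0.1,0,0,-4,0,-0.1,0,0,-3,0,-0.1,0,0,0,0]'; python3 - <<'E'
from h import *
print(robot.get_obs()['eef_pos'],robot.get_obs()['force'])
E
```

```text
time: 2.37
eef_pos: [0.4722, 0.3036, 0.0525]
tool_rot: [0.67, 0.742, 0.002, -0.004]
force: [-1.3, -0.8, -1.0]
width: 0.0385
[0.47218773 0.30356429 0.05247024] [-1.29270297 -0.78282679 -0.98022615]
```

```bash
python3 -m inch '[-0.1,0,-0.6,-2,0,-0.1,0,0,-1.5,0,-0.1,0,0,-0.8,0,-0.1,0,0,-0.4,0,-0.1,0,0,0,0]'
```

```text
time: 2.78
eef_pos: [0.473, 0.2968, 0.007]
tool_rot: [0.671, 0.742, 0.002, -0.004]
force: [0.2, -0.4, -0.0]
width: 0.0385
```

```bash
python3 -m inch '[-0.1,0,0,-0.35,0,-0.1,0,0,0,0,-1,0,0,0,0,-1,0,0,0,0,-1,0,0,0,0,-1,0,0,0,0,-1,0,0,0,0,-1,0,0,0,0]' 25
```

```text
time: 3.45
eef_pos: [0.4777, 0.2991, 0.011]
tool_rot: [0.671, 0.741, 0.008, -0.001]
force: [0.0, -0.3, 0.7]
width: 0.0097
```

```bash
python3 - <<'E'
from h import *
grab('wrist','w2');o=robot.get_obs();print(o)
crop('w2',180,200,400,360,3,'w2a')
E
```

```text
{'time': 3.5, 'qpos': array([0.45382408, 0.25301891, 1.63500171, 0.00916136, 1.23917245,
       0.35108892]), 'qd': array([-2.98069838e-04,  3.01993002e-03,  1.97139712e-03,  1.18792220e-03,
        7.01694965e-05,  1.50314502e-03]), 'tau': array([-4.11093453e-03, -3.83431756e+01, -2.73392165e+01,  3.45806242e-02,
       -4.90650942e-02,  4.63047763e-05]), 'eef_pos': array([0.47774356, 0.29913861, 0.0109718 ]), 'tool_rot': array([ 0.67092744,  0.74147535,  0.00830046, -0.00133708]), 'force': array([0.05531736, 0.61596848, 0.16536903]), 'ft_torque': array([ 5.38970897e-03, -7.13883888e-05,  1.97864867e-02]), 'width': 0.009832839336259567}
```

View pics/w2a.png

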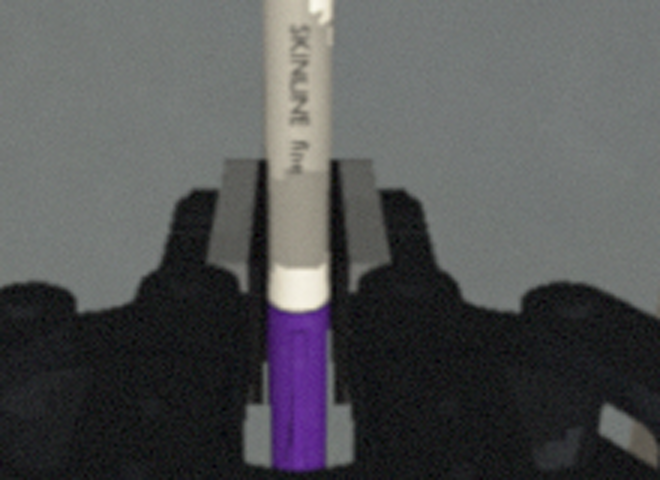

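```bash
python3 - <<'E'
from h import *
from scipy.spatial.transform import Rotation as R
o=robot.get_obs();M=R.from_quat(o['tool_rot']).as_matrix();p=o['eef_pos']
for b in(0,.01,.019,.03): 
  for s in(-.011,0,.011):
    q=proj('w2',p-M[:,2]*b+M[:,0]*s);print(b,s,(q[0]-180)*3,(q[1]-200)*3)
# marker edges width at that row, for z
for z in (0.006,.012): print(z,[((proj('w2',[.472+dx,.297,z])[0]-180)*3,(proj('w2',[.472+dx,.297,z])[1]-200)*3) for dx in(-.0055,.0055)])
print(M)
E
```

```text
0 -0.011 307.6119093398167 270.8369946838973
0 0 307.8972905778793 211.5235620328653
0 0.011 308.1694886007866 148.51692146088828
0.01 -0.011 308.18502733572853 301.7172744533532
0.01 0 308.5195285984141 239.98717592288824
0.01 0.011 308.84101342899544 173.92264295276163
0.019 -0.011 308.7539477577379 332.5930830207016
0.019 0 309.14249585524084 268.667213502012
0.019 0.011 309.5190041408469 199.71504866527795
0.03 -0.011 309.52724871 374.9267377876681
0.03 0 309.99817739112115 308.3678952962379
0.03 0.011 310.4601137939172 235.7591174306025
0.006 [(np.float64(238.70584786983977), np.float64(204.50200871514772)), (np.float64(304.51620478658003), np.float64(210.36879438683934))]
0.012 [(np.float64(237.00304241177565), np.float64(219.96527360364672)), (np.float64(305.14369191651076), np.float64(226.00159835249065))]
[[-0.09970917  0.9949745   0.00915518]
 [ 0.99493011  0.09957495  0.01410334]
 [ 0.01312084  0.010515   -0.99985863]]
```

```bash
python3 -m inch '[-1,0,0,1.5,0,-1,0,0,2,0,-1,0,0,2,0,-1,0,0,0,0]' 30;  python3 - <<'E'
from h import *
grab('wrist','w3');grab('scene','s3')
crop('w3',140,60,420,360,2,'w3a');crop('s3',160,90,320,210,5,'s3a')
E
```

```text
time: 3.83
eef_pos: [0.4755, 0.2981, 0.0651]
tool_rot: [0.671, 0.742, 0.005, -0.003]
force: [0.8, 0.7, 1.2]
width: 0.009
```

View pics/w3a.png

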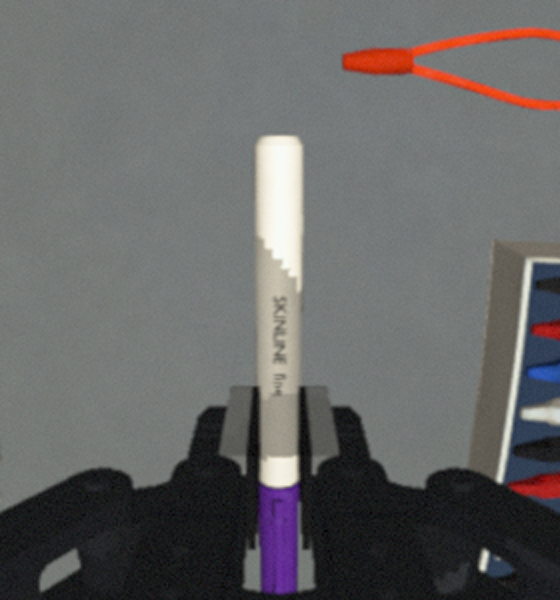

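View pics/s3a.png

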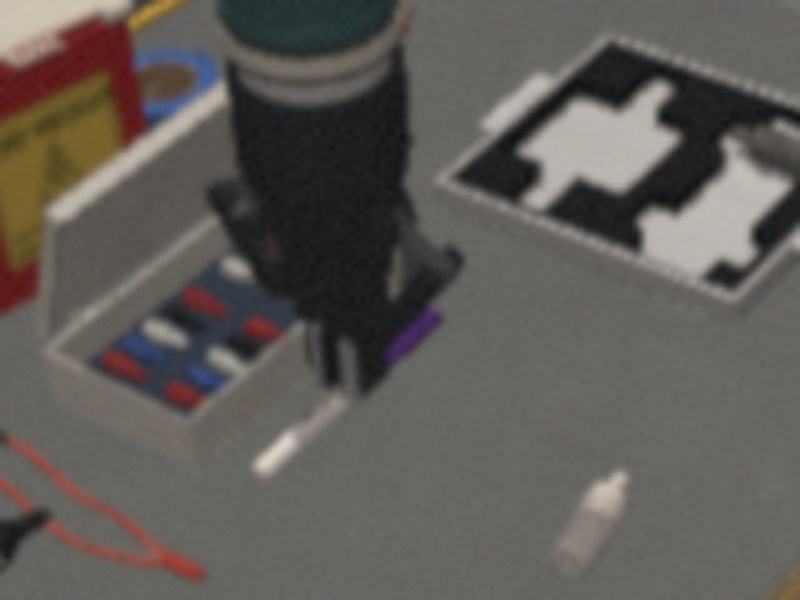

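```bash
python3 - <<'E'
from h import *
np.set_printoptions(precision=4,suppress=True)
def tri(a,b):
    (o1,d1),(o2,d2)=a,b;d1=d1/np.linalg.norm(d1);d2=d2/np.linalg.norm(d2)
    s,t=np.linalg.lstsq(np.c_[d1,-d2],o2-o1,rcond=None)[0]
    return (o1+s*d1+o2+t*d2)/2,np.linalg.norm(o1+s*d1-o2-t*d2)
w=tri(ray('w3',140+279/2,60+136/2),ray('s3',160+262/5,90+470/5));print(w)
# purple end from scene, at various z
for z in(.055,.06,.065,.07,.075): print(z,at('s3',160+437/5,90+320/5,z))
for z in (.06,.065,.07,.075): print(z,at('w3',140+279/2,60+136/2,z))
print(robot.get_obs()['eef_pos'],robot.get_obs()['tool_rot'])
E
```

```text
(array([0.4665, 0.3637, 0.0611]), np.float64(0.0025066884030128683))
0.055 [0.4797 0.2313 0.055 ]
0.06 [0.4754 0.2356 0.06  ]
0.065 [0.4711 0.24   0.065 ]
0.07 [0.4668 0.2443 0.07  ]
0.075 [0.4625 0.2486 0.075 ]
0.06 [0.4673 0.3646 0.06  ]
0.065 [0.4673 0.3646 0.065 ]
0.07 [0.4673 0.3646 0.07  ]
0.075 [0.4673 0.3646 0.075 ]
[0.4734 0.2971 0.0614] [ 0.6709  0.7415  0.0024 -0.0037]
```

```bash
python3 -m inch '[-1,0.4,-2,3,0,-1,0.4,-3.6,1.5,0,-1,0.4,-3.7,1.5,0,-1,0.4,-3.8,1.5,0,-1,0.4,-3.8,1.5,0,-1,0.4,-3.8,1.5,0,-1,0.4,-3.8,1.5,0,-1,0.4,-3.8,1.5,0,-1,0.4,-3.8,0,0,-1,0.4,-3,0,0,-1,0,0,0,0,-1,0,0,0,0]' 30;  python3 - <<'E'
from h import *
grab('wrist','w4')
E
```

```text
time: 4.93
eef_pos: [0.5016, -0.07, 0.1802]
tool_rot: [0.669, 0.743, -0.011, -0.013]
force: [0.5, 0.1, 0.3]
width: 0.0091
```

View pics/w4.png

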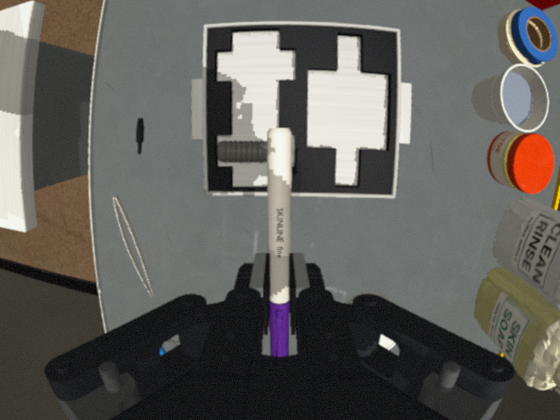

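The tray shows clearly, with rim corners near (205,24), (400,30), (396,196) and (206,194). The long pocket runs from about (347,35) to (346,186). The short pocket's +y end is near (257,40).

```bash
python3 - <<'E'
from h import *
crop('w4',190,10,410,210,3.5,'w4a')
E
```

```text
(no output)
```

View pics/w4a.png

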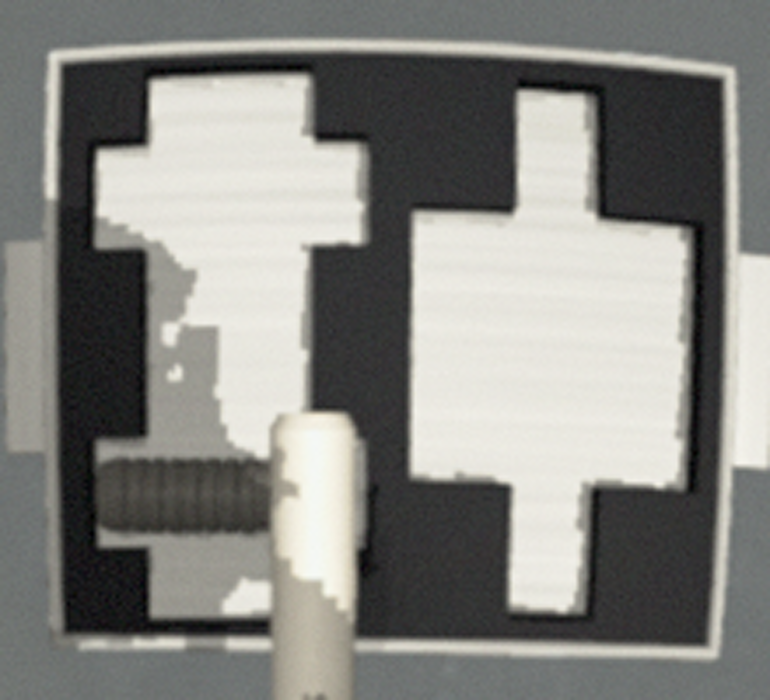

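```bash
python3 - <<'E'
from h import *
np.set_printoptions(precision=4,suppress=True)
a=lambda u,v,z: at('w4',190+u/3.5,10+v/3.5,z)
C=[a(*p,.018) for p in((52,55),(733,70),(714,655),(60,642))]
print(*C,'ctr',sum(C)/4)
for i in range(4):
    d=C[(i+1)%4]-C[i];print(np.linalg.norm(d),np.arctan2(d[1],d[0]))
L=[a(517,90,.004),a(597,94,.004),a(583,612,.004),a(509,608,.004)]
lx=a(513,350,.016)
print('long',*L,sum(L)/4)
m1=(L[0]+L[1])/2;m2=(L[2]+L[3])/2;d=m1-m2;print(np.linalg.norm(d),'yaw',np.arctan2(d[1],d[0])-np.pi/2)
print('long x width',a(515,200,.016),a(597,200,.004))
S=[a(95,195,.004),a(367,195,.004),a(230,145,.004),a(230,245,.016)]
print('short',*S)
print('black',a(98,495,.0145),a(230,495,.02))
print('cam',np.load('pics/w4.npz')['T'][:3,3])
o=robot.get_obs();print(o['eef_pos'],o['tool_rot'])
E
```

```text
[0.4062 0.0901 0.018 ] [0.5919 0.1084 0.018 ] [ 0.6072 -0.0571  0.018 ] [ 0.4237 -0.0745  0.018 ] ctr [0.5072 0.0167 0.018 ]
0.1866068199591967 0.09804288887671411
0.16616903724388404 -1.4782459801420644
0.1843247623600038 -3.04713482113881
0.1655113922016366 1.6771200470275265
long [0.534  0.0946 0.004 ] [0.5567 0.0974 0.004 ] [ 0.5703 -0.052   0.004 ] [ 0.5487 -0.0535  0.004 ] [0.5524 0.0216 0.004 ]
0.14941662400295375 yaw 0.09506676090926569
long x width [0.535  0.0595 0.016 ] [0.5595 0.0657 0.004 ]
short [0.4198 0.0521 0.004 ] [0.4956 0.0579 0.004 ] [0.4564 0.069  0.004 ] [0.4609 0.0384 0.016 ]
black [ 0.4311 -0.0328  0.0145] [ 0.4681 -0.029   0.02  ]
cam [ 0.4977 -0.0021  0.3228]
[ 0.5014 -0.0698  0.1799] [ 0.6688  0.7432 -0.0113 -0.0134]
```

```bash
python3 -m inch '[-1,1.3,2.4,-2,-0.005,-1,1.3,2.4,-2,-0.005,-1,1.3,2.4,-2,0,-1,1.2,2.0,-2,0,-1,0,0,-2,0,-1,0,0,-2,0,-1,0,0,-1,0,-1,0,0,0,0,-1,0,0,0,0]' 30;  python3 - <<'E'
from h import *
from scipy.spatial.transform import Rotation as R
o=robot.get_obs();print(o['eef_pos'],o['force']);print(R.from_quat(o['tool_rot']).as_matrix())
grab('wrist','w5');grab('scene','s5')
crop('s5',220,60,360,165,5,'s5a')
E
```

```text
time: 5.73
eef_pos: [0.5479, 0.0389, 0.0379]
tool_rot: [0.668, 0.744, -0.014, -0.018]
force: [-0.2, 0.0, 0.1]
width: 0.0091
[0.54794881 0.03892924 0.03791141] [-0.17693514  0.00594343  0.11090695]
[[-0.10763352  0.9931601  -0.04525528]
 [ 0.99415376  0.10791003  0.00370501]
 [ 0.00856317 -0.04459192 -0.99896858]]
```

View pics/w5.png

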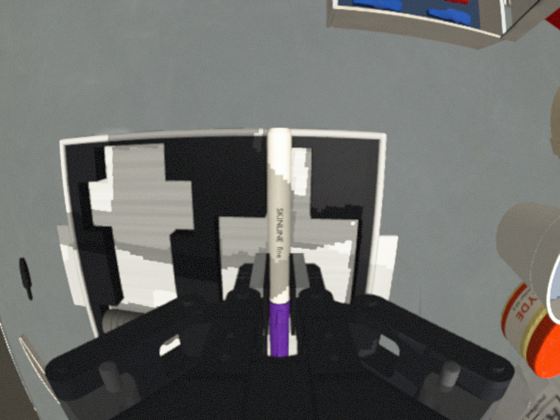

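View pics/s5a.png

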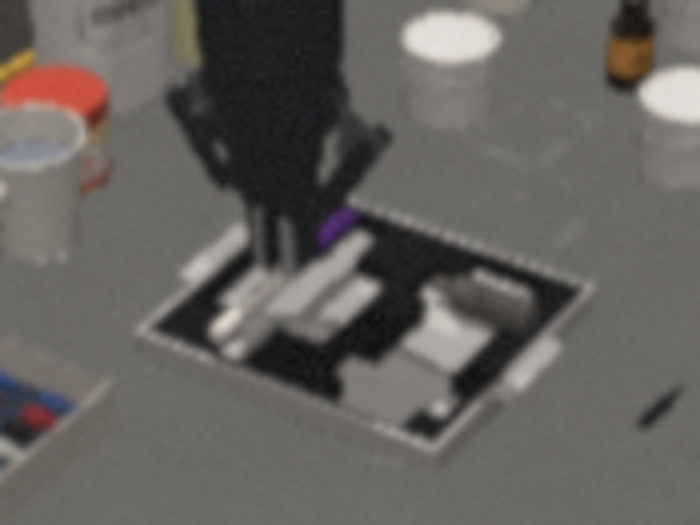

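```bash
python3 -m inch '[-1,0.4,-1.2,0,-0.01,-1,0,-0.4,0,0,-1,0,0,0,0,-1,0,0,0,0]' 30;  python3 - <<'E'
from h import *
from scipy.spatial.transform import Rotation as R
o=robot.get_obs();print(o['eef_pos'],o['force']);print(R.from_quat(o['tool_rot']).as_matrix())
grab('wrist','w6');crop('w6',180,100,400,320,3,'w6a')
o=robot.get_obs();print(o['eef_pos'],o['force'])
E
```

```text
time: 6.17
eef_pos: [0.5565, 0.0191, 0.0444]
tool_rot: [0.673, 0.74, -0.01, -0.013]
force: [-0.0, -0.4, -0.5]
width: 0.0091
[0.55647083 0.01911429 0.04439177] [-0.04328777 -0.44784667 -0.51208798]
[[-0.09407661  0.99501268 -0.03315654]
 [ 0.99554754  0.09421982  0.00278018]
 [ 0.00589032 -0.03274736 -0.9994463 ]]
[0.55661075 0.01909803 0.04454316] [ 1.08481941 -0.8564576   0.6007204 ]
```

View pics/w6a.png

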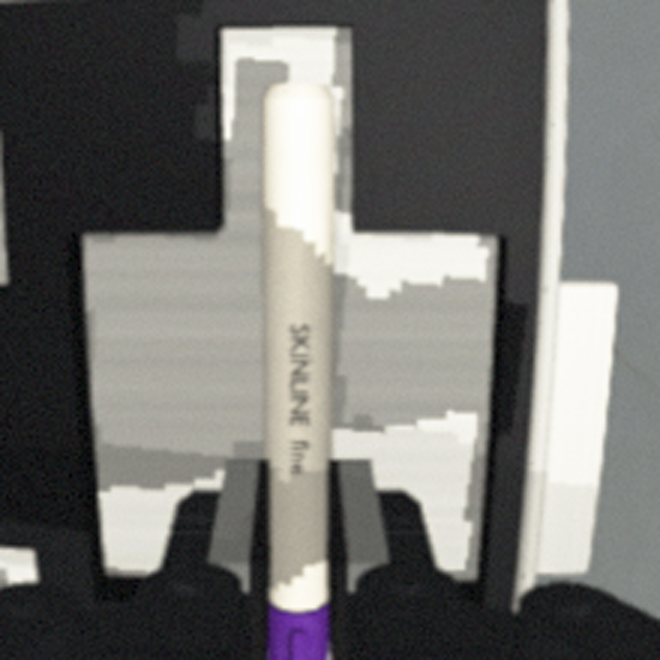

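```bash
python3 -m inch '[-1,-0.4,0.3,-0.8,0,-1,0,0,0,0,-1,0,0,0,0]' 30;  python3 - <<'E'
from h import *
o=robot.get_obs();print(o['eef_pos'],o['force'],o['qd'])
E
```

```text
time: 6.47
eef_pos: [0.5529, 0.0218, 0.0369]
tool_rot: [0.673, 0.739, -0.009, -0.012]
force: [0.4, -0.3, -0.2]
width: 0.0091
[0.55288777 0.02178529 0.03692973] [ 0.42464631 -0.34126868 -0.17411614] [0.00377519 0.00599484 0.03122848 0.00507244 0.00256062 0.00328658]
```

```bash
python3 -m inch '[-1,-0.05,0,-0.9,0,-1,0,0,-0.7,0,-1,0,0,0,0,-1,0,0,0,0]';python3 -m inch '[-1,0,0,-0.3,0,-1,0,0,0,0]'; python3 -m inch '[-1,0,0,-0.2,0,-1,0,0,0,0]'
```

```text
time: 6.8
eef_pos: [0.5512, 0.0225, 0.0182]
tool_rot: [0.673, 0.739, -0.01, -0.013]
force: [-0.2, -1.0, -0.6]
width: 0.0089
time: 6.97
eef_pos: [0.5507, 0.0226, 0.0142]
tool_rot: [0.673, 0.74, -0.01, -0.014]
force: [0.1, -0.6, 0.0]
width: 0.0091
time: 7.13
eef_pos: [0.5516, 0.0226, 0.0138]
tool_rot: [0.673, 0.74, -0.01, -0.013]
force: [0.0, 0.3, 0.2]
width: 0.0089
```

```bash
python3 -m inch '[-1,0,0,-0.3,0,-1,0,0,-0.1,0,-1,0,0,0,0]';  python3 - <<'E'
from h import *
grab('wrist','w7');crop('w7',180,100,400,320,3,'w7a')
o=robot.get_obs();print(o['eef_pos'],o['force'])
E
```

```text
time: 7.38
eef_pos: [0.5531, 0.0225, 0.0138]
tool_rot: [0.673, 0.74, -0.009, -0.012]
force: [-0.2, -0.0, 0.2]
width: 0.0092
[0.55316355 0.02251117 0.013809  ] [ 0.17652744  0.20735463 -0.54957296]
```

View pics/w7a.png

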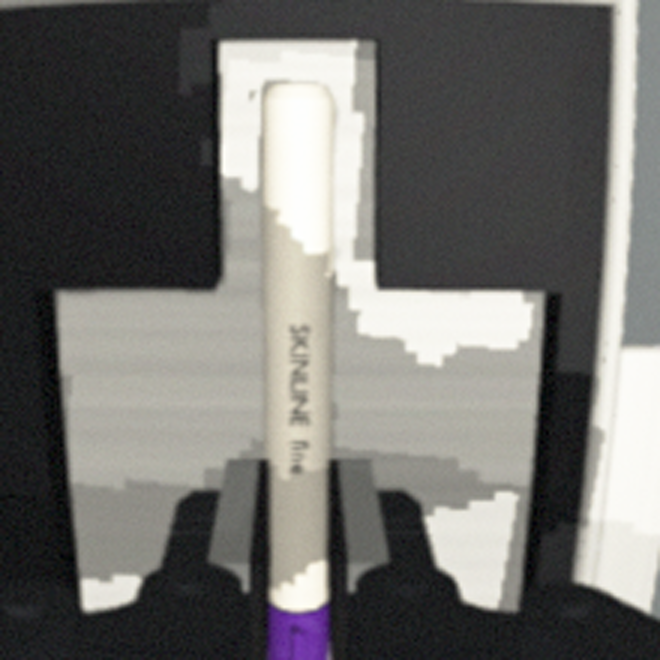

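```bash
python3 -m inch '[-0.5,0,0,0,0,-0.5,0,0,0,0,-0.5,0,0,0,0]';python3 -m inch '[-0.5,0,0,1.5,0,-0.5,0,0,2,0,-0.5,0,0,3,0,-0.5,0,0,3,0,-0.5,0,0,2,0,-0.5,0,0,0,0]';  python3 - <<'E'
from h import *
grab('wrist','w8');grab('scene','s8')
crop('s8',220,60,360,165,5,'s8a')
E
```

```text
time: 7.68
eef_pos: [0.5529, 0.0225, 0.0129]
tool_rot: [0.673, 0.74, -0.009, -0.012]
force: [1.3, -0.2, -0.8]
width: 0.0218
time: 8.18
eef_pos: [0.548, 0.0227, 0.1264]
tool_rot: [0.673, 0.739, -0.013, -0.017]
force: [-0.1, -0.1, 1.6]
width: 0.0212
```

View pics/w8.png

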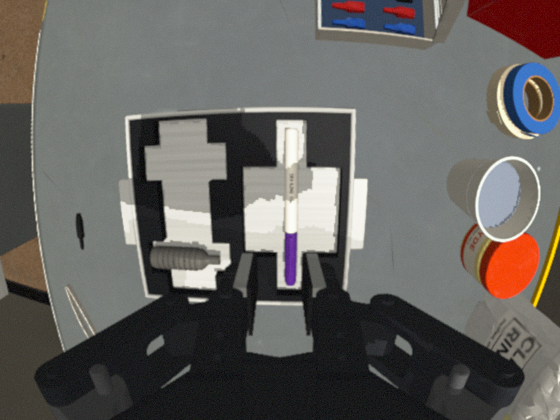

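View pics/s8a.png

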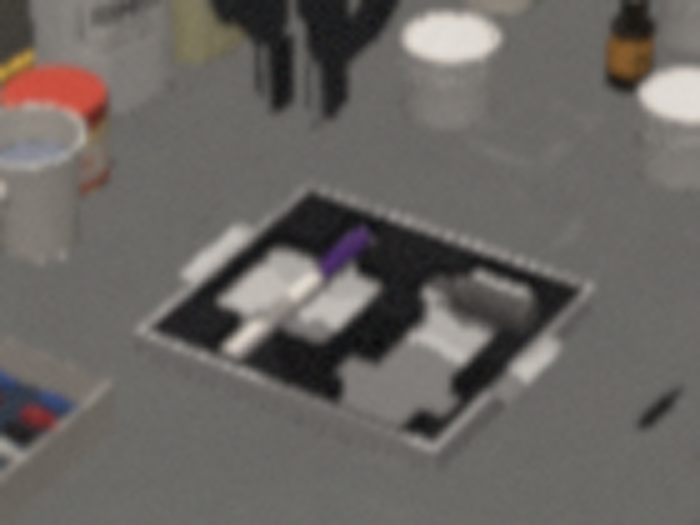

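```bash
python3 -m inch '[0,-2,2.5,0,0.02,0,-2.3,2.9,0,0.025,0,-2.3,2.9,0,0.025,0,-2.3,2.9,0,0.025,0,-2.3,2.9,0,0.025,0,-2.3,2.9,0,0.025,0,-2.3,2.9,0,0.025,0,-2,2.0,0,0.02,0,0,0,0,0,0,0,0,0,0]';  python3 - <<'E'
from h import *
o=robot.get_obs();print(o['eef_pos'],o['tool_rot'])
grab('wrist','w9')
print(proj('w9',[.3643,.254,.0105]))
E
```

```text
time: 9.12
eef_pos: [0.3473, 0.2436, 0.0982]
tool_rot: [0.598, 0.8, -0.032, -0.028]
force: [-0.1, 0.3, 0.1]
width: 0.0425
[0.34733527 0.24363012 0.09824138] [ 0.59783125  0.80046717 -0.032423   -0.02826407]
(np.float64(317.7978277461356), np.float64(213.87081175211932))
```

View pics/w9.png

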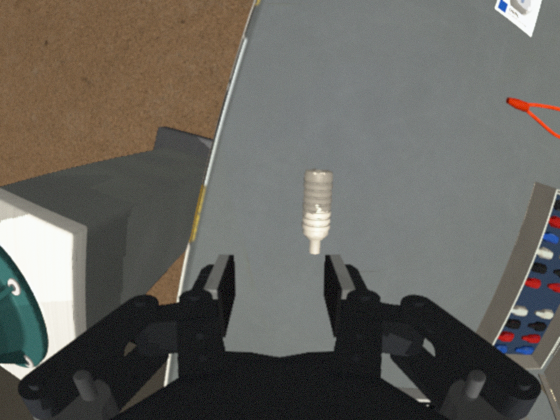

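```bash
cat >> h.py <<'E'
from scipy.spatial.transform import Rotation as R
def st():
    o=robot.get_obs();M=R.from_quat(o['tool_rot']).as_matrix()
    print('p',o['eef_pos'].round(4),'z',M[:,2].round(3),'yaw',round(float(np.arctan2(M[1,1],M[0,1])),3),'F',o['force'].round(2),'w',round(float(o['width']),4),'t',round(o['time'],2),'q',o['qpos'].round(3))
    return o
E
python3 - <<'E'
from h import *
st()
a,b=at('w9',318,169,.0105),at('w9',316,255,.0105);d=b-a;print((a+b)/2,np.linalg.norm(d),np.arctan2(d[1],d[0])+np.pi/2)
E
```

```text
p [0.3471 0.2433 0.0979] z [-0.086 -0.018 -0.996] yaw 0.287 F [-1.59 -0.3  -0.54] w 0.043 t 9.17 q [ 0.461 -0.069  1.799  0.022  1.496  0.171]
[0.36379435 0.25409891 0.0105    ] 0.06552222184815971 0.2961998785204982
```

```bash
python3 -m inch '[0,0.8,0.5,-2,0,0,0.6,0.4,-2,0,0,0.2,0.1,-1.5,0,0,0,0,-0.5,0,0,0,0,0,0]'; python3 -c "from h import *;st()"
```

```text
time: 9.58
eef_pos: [0.3664, 0.249, 0.0327]
tool_rot: [0.601, 0.798, -0.035, -0.029]
force: [-0.1, -0.1, -0.5]
width: 0.0425
p [0.3664 0.249  0.0327] z [-0.087 -0.021 -0.996] yaw 0.279 F [-0.1  -0.12 -0.46] w 0.0425 t 9.58 q [0.454 0.044 1.829 0.02  1.356 0.17 ]
```

```bash
python3 -m inch '[0,-0.2,0.5,-1.0,0,0,0,0,-0.8,0,0,0,0,-0.3,0,0,0,0,0,0]'; python3 -c "from h import *;st()"
```

```text
time: 9.92
eef_pos: [0.3658, 0.2528, 0.0103]
tool_rot: [0.603, 0.796, -0.035, -0.028]
force: [-0.2, -0.6, 0.4]
width: 0.0429
p [0.3658 0.2528 0.0103] z [-0.087 -0.021 -0.996] yaw 0.275 F [-0.23 -0.57  0.42] w 0.0429 t 9.92 q [0.462 0.075 1.847 0.021 1.307 0.181]
```

```bash
python3 -m inch '[0,-0.1,0.1,-0.4,0.01,0,0,0,0,0]'; python3 -c "from h import *;st()"; python3 -m inch '[-0.8,0,0,0,0,-0.8,0,0,0,0,-0.8,0,0,0,0,-0.8,0,0,0,0,-0.8,0,0,0,0]' 40; python3 -c "from h import *;st()"
```

```text
time: 10.08
eef_pos: [0.3651, 0.2539, 0.0065]
tool_rot: [0.599, 0.8, -0.034, -0.028]
force: [-0.6, 0.6, -0.5]
width: 0.0424
p [0.3651 0.2539 0.0065] z [-0.086 -0.021 -0.996] yaw 0.286 F [-0.6   0.55 -0.52] w 0.0424 t 10.08 q [0.466 0.08  1.851 0.02  1.297 0.174]
time: 10.5
eef_pos: [0.366, 0.2548, 0.0083]
tool_rot: [0.598, 0.8, -0.033, -0.027]
force: [0.4, 0.1, -0.5]
width: 0.0202
p [0.366  0.2548 0.0083] z [-0.082 -0.02  -0.996] yaw 0.287 F [ 0.39  0.1  -0.52] w 0.0202 t 10.5 q [0.467 0.077 1.849 0.02  1.298 0.174]
```

```bash
python3 -m inch '[-0.8,0,0,1,0,-0.8,0,0,2,0,-0.8,0,0,2,0,-0.8,0,0,2,0,-0.8,0,0,0,0]' 50; python3 -m inch '[-0.8,0.4,-1,0.2,0.09,-0.8,0.6,-1.4,0.2,0.1,-0.8,0.7,-1.5,0.2,0.1,-0.8,0.7,-1.5,0.2,0.1,-0.8,0.7,-1.5,0.2,0.1,-0.8,0.7,-1.5,0.2,0.1,-0.8,0.7,-1.5,0,0.1,-0.8,0.7,-1.5,0,0.1,-0.8,0.7,-1.5,0,0.1,-0.8,0.7,-1.5,0,0.1,-0.8,0.7,-1.5,0,0.1,-0.8,0.6,-1.4,0,0.1,-0.8,0.5,-1,0,0.1,-0.8,0.3,-0.5,0,0.09,-0.8,0,0,0,0,-0.8,0,0,0,0]' 50; python3 - <<'E'
from h import *
st();grab('wrist','w10')
E
```

```text
time: 10.92
eef_pos: [0.364, 0.2538, 0.0816]
tool_rot: [0.598, 0.8, -0.035, -0.028]
force: [0.5, 0.3, -0.8]
width: 0.0195
time: 12.25
eef_pos: [0.4516, 0.0569, 0.0925]
tool_rot: [-0.082, 0.996, -0.044, -0.001]
force: [0.8, 0.4, -1.2]
width: 0.0198
p [0.4516 0.0569 0.0925] z [ 0.004 -0.087 -0.996] yaw 1.737 F [ 0.77  0.37 -1.16] w 0.0198 t 12.25 q [ 0.063 -0.046  1.789 -0.089  1.4   -1.658]
```

View pics/w10.png

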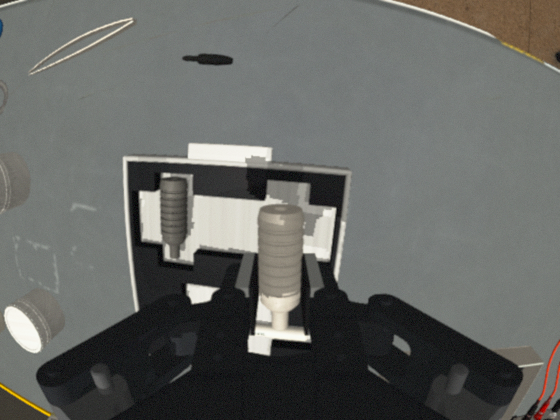

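```bash
python3 -m inch '[-0.8,0.6,-0.2,-1,-0.06,-0.8,0,0,-2,0,-0.8,0,0,-1,0,-0.8,0,0,0,0,-0.8,0,0,0,0]' 50; python3 - <<'E'
from h import *
st();grab('wrist','w11');crop('w11',120,120,400,360,2.5,'w11a')
E
```

```text
time: 12.72
eef_pos: [0.4573, 0.0573, 0.0518]
tool_rot: [-0.049, 0.998, -0.043, -0.002]
force: [-0.1, -0.1, -0.9]
width: 0.0198
p [0.4573 0.0573 0.0518] z [-0.    -0.087 -0.996] yaw 1.67 F [-0.1  -0.11 -0.89] w 0.0198 t 12.72 q [ 0.063  0.011  1.821 -0.089  1.317 -1.584]
```

View pics/w11a.png

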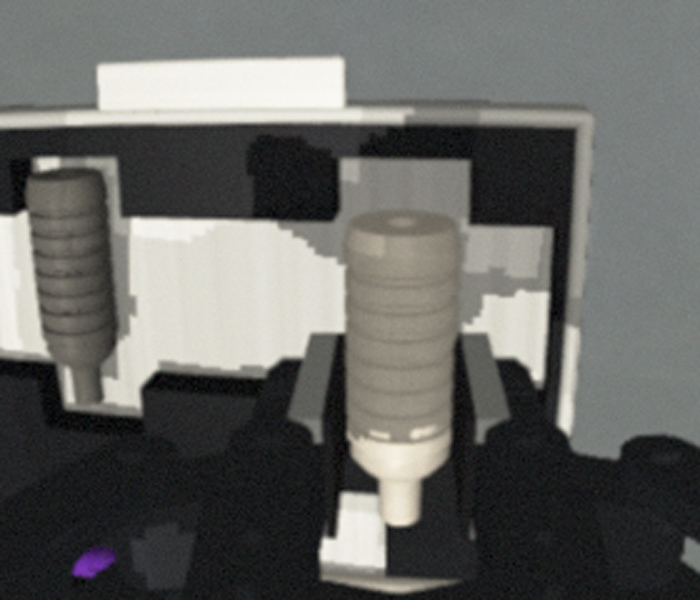

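```bash
python3 -m inch '[-0.8,0.05,-0.2,-1,0,-0.8,0,0,-1,0,-0.8,0,0,-0.6,0,-0.8,0,0,0,0]' 50; python3 - <<'E'
from h import *
st()
E
```

```text
time: 13.1
eef_pos: [0.4593, 0.0557, 0.0259]
tool_rot: [-0.049, 0.998, -0.043, 0.0]
force: [0.6, -0.9, -1.8]
width: 0.0196
p [0.4593 0.0557 0.0259] z [ 0.005 -0.086 -0.996] yaw 1.67 F [ 0.58 -0.86 -1.85] w 0.0196 t 13.1 q [ 0.059  0.041  1.847 -0.091  1.255 -1.582]
```

```bash
python3 -m inch '[-0.8,-0.1,-0.1,-0.7,0,-0.8,0,0,-0.2,0,-0.8,0,0,0,0]' 50; python3 -m inch '[-0.8,0,0,-0.2,0,-0.8,0,0,0,0]'; python3 -m inch '[-0.8,0,0,-0.2,0,-0.8,0,0,0,0]'; python3 - <<'E'
from h import *
st();grab('wrist','w12');crop('w12',120,120,400,360,2.5,'w12a')
E
```

```text
time: 13.35
eef_pos: [0.458, 0.0545, 0.0157]
tool_rot: [-0.049, 0.998, -0.043, -0.0]
force: [-1.1, 0.3, -0.9]
width: 0.0197
time: 13.52
eef_pos: [0.458, 0.0544, 0.0134]
tool_rot: [-0.049, 0.998, -0.043, -0.0]
force: [0.1, -0.2, -0.5]
width: 0.0196
time: 13.68
eef_pos: [0.4586, 0.0544, 0.0118]
tool_rot: [-0.049, 0.998, -0.043, 0.001]
force: [-0.1, 0.3, -1.4]
width: 0.0196
p [0.4586 0.0544 0.0118] z [ 0.005 -0.086 -0.996] yaw 1.669 F [-0.12  0.29 -1.41] w 0.0196 t 13.68 q [ 0.056  0.057  1.863 -0.092  1.223 -1.581]
```

View pics/w12a.png

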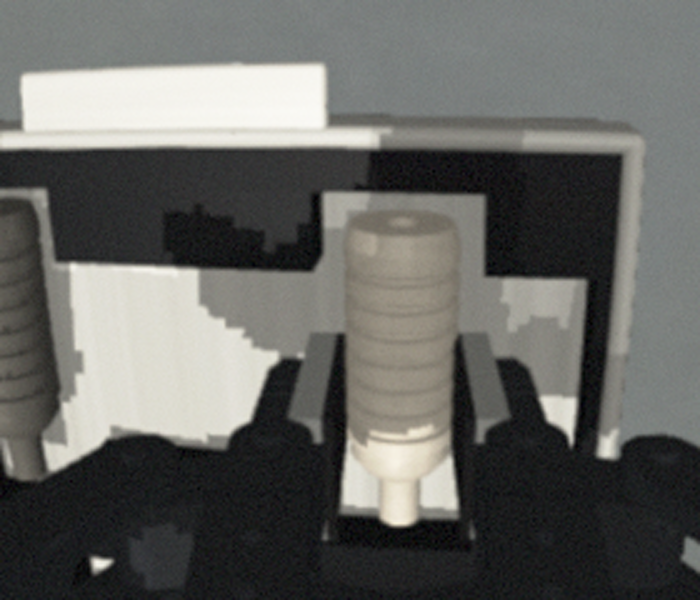

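In the pocket. One more small step down to look for contact, then release to about 30 mm.

```bash
python3 -m inch '[-0.8,0,0,-0.2,0,-0.8,0,0,0,0]'; python3 -m inch '[-0.3,0,0,0,0,-0.3,0,0,0,0,-0.3,0,0,0,0]'; python3 -m inch '[-0.3,0,0,1.5,0,-0.3,0,0,2,0,-0.3,0,0,3,0,-0.3,0,0,3,0,-0.3,0,0,3,0,-0.3,0,0,0,0]'; python3 - <<'E'
from h import *
st();grab('wrist','w13');grab('scene','s13');crop('s13',220,60,360,165,5,'s13a')
E
```

```text
time: 13.9
eef_pos: [0.4595, 0.0545, 0.012]
tool_rot: [-0.049, 0.998, -0.043, 0.001]
force: [0.1, 0.7, -0.1]
width: 0.0198
time: 14.15
eef_pos: [0.4603, 0.0546, 0.0126]
tool_rot: [-0.049, 0.998, -0.043, 0.002]
force: [-0.5, 0.6, 0.1]
width: 0.03
time: 14.65
eef_pos: [0.4556, 0.0542, 0.1384]
tool_rot: [-0.049, 0.998, -0.043, -0.003]
force: [1.4, -0.5, 1.0]
width: 0.0302
p [0.4556 0.0542 0.1384] z [-0.001 -0.087 -0.996] yaw 1.67 F [ 1.38 -0.52  1.02] w 0.0302 t 14.65 q [ 0.056 -0.068  1.716 -0.087  1.501 -1.607]
```

View pics/w13.png

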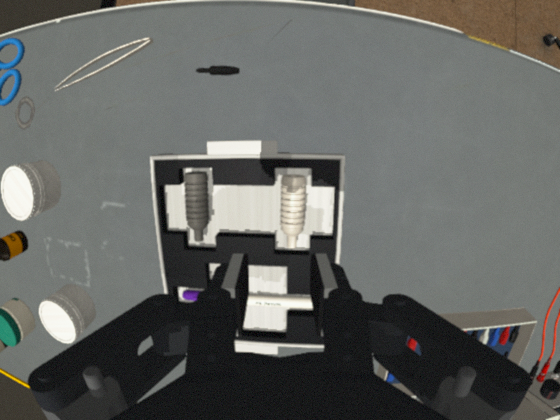

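View pics/s13a.png

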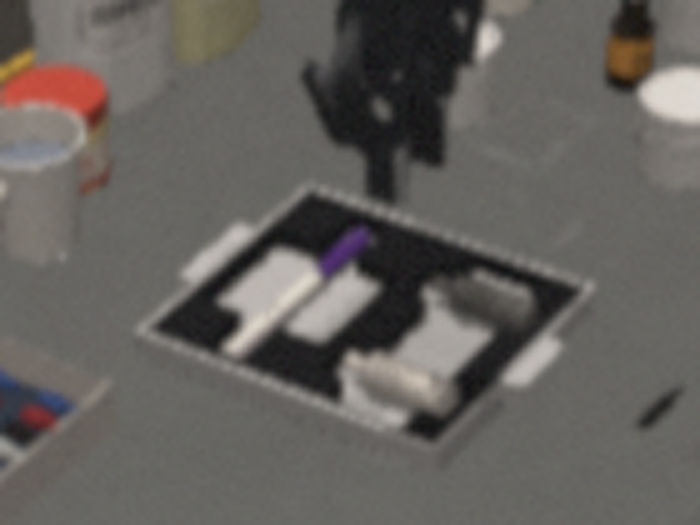

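```bash
python3 - <<'E'
from h import *
for n,p,q in(('steel',(293,176),(292,247)),('black',(195,173),(198,241))):
    a,b=at('w13',*p,.0145),at('w13',*q,.0145);d=b-a;print(n,(a+b)/2,np.linalg.norm(d),np.arctan2(d[1],d[0]))
E
```

```text
steel [0.45765945 0.05508531 0.0145    ] 0.06253866290378518 0.09595629290228241
black [ 0.46375522 -0.02992139  0.0145    ] 0.062423131674420235 0.07836541862402906
```

```bash
python3 -m inch '[1,0,-1.5,0,-0.04,1,0,-2,0,-0.05,1,0,-2.2,0,-0.05,1,0,-2.2,0,-0.05,1,0,-2.2,0,-0.05,1,0,-2.2,0,-0.05,1,0,-2.2,0,-0.05,1,0,-2.2,0,-0.05,1,0,-2.2,0,-0.05,1,0,-2.2,0,-0.05,1,0,-2.2,0,-0.05,1,0,-2,0,-0.05,1,0,-1,0,-0.05,1,0,0,0,-0.03,1,0,0,0,0,1,0,0,0,0]'; python3 - <<'E'
from h import *
st();grab('wrist','w14');grab('scene','s14')
for P in([.4612,-.2279,.048],[.6096,-.1942,.048],[.5353,-.3641,.048]): print(proj('w14',P))
E
```

```text
time: 16.08
eef_pos: [0.4332, -0.2152, 0.0996]
tool_rot: [0.295, 0.954, -0.029, -0.048]
force: [-0.6, 0.2, 0.4]
width: 0.0853
p [ 0.4332 -0.2152  0.0996] z [-0.109 -0.027 -0.994] yaw 0.974 F [-0.57  0.2   0.45] w 0.0853 t 16.08 q [-0.526  0.07   1.659 -0.079  1.494 -1.487]
(np.float64(295.22774788438636), np.float64(286.69258148217006))
(np.float64(424.8471986733913), np.float64(395.86594547751133))
(np.float64(211.41275223656368), np.float64(419.07793540728534))
```

View pics/w14.png

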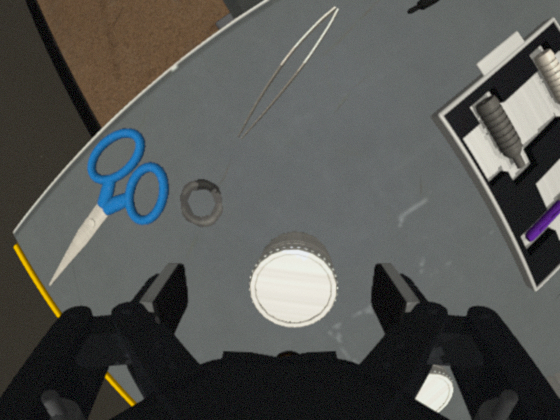

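```bash
python3 - <<'E'
from h import *
print(at('w14',293.5,288,.048))
E
python3 -m inch '[1,1.2,-0.7,0.5,0,1,0.8,-0.5,0,0,1,0,0,0,0,1,0,0,0,0]'; python3 -c "from h import *;st()"
```

```text
[ 0.4613867  -0.22939449  0.048     ]
time: 16.52
eef_pos: [0.4535, -0.2246, 0.1036]
tool_rot: [0.292, 0.955, -0.029, -0.05]
force: [-0.4, 0.1, 0.1]
width: 0.0854
p [ 0.4535 -0.2246  0.1036] z [-0.111 -0.026 -0.993] yaw 0.98 F [-0.38  0.06  0.13] w 0.0854 t 16.52 q [-0.522  0.117  1.6   -0.078  1.509 -1.49 ]
```

```bash
python3 -m inch '[1,0.4,-0.4,-1.5,0,1,0,0,-2,0,1,0,0,-1,0,1,0,0,0,0,1,0,0,0,0]'; python3 -c "from h import *;st()"
```

```text
time: 16.93
eef_pos: [0.4575, -0.227, 0.0581]
tool_rot: [0.291, 0.955, -0.029, -0.049]
force: [0.4, 0.2, 0.4]
width: 0.0858
p [ 0.4575 -0.227   0.0581] z [-0.11  -0.027 -0.994] yaw 0.983 F [0.36 0.23 0.4 ] w 0.0858 t 16.93 q [-0.522  0.166  1.641 -0.079  1.418 -1.486]
```

```bash
python3 -m inch '[1,0,-0.1,-2,0,1,0,0,-1.5,0,1,0,0,-1,0,1,0,0,-0.3,0,1,0,0,0,0]'; python3 -c "from h import *;st();grab('wrist','w15')"
```

```text
time: 17.35
eef_pos: [0.4594, -0.2287, 0.0131]
tool_rot: [0.29, 0.955, -0.03, -0.045]
force: [0.3, 0.2, 0.2]
width: 0.0853
p [ 0.4594 -0.2287  0.0131] z [-0.104 -0.03  -0.994] yaw 0.983 F [0.34 0.19 0.15] w 0.0853 t 17.35 q [-0.523  0.214  1.683 -0.081  1.321 -1.48 ]
```

View pics/w15.png

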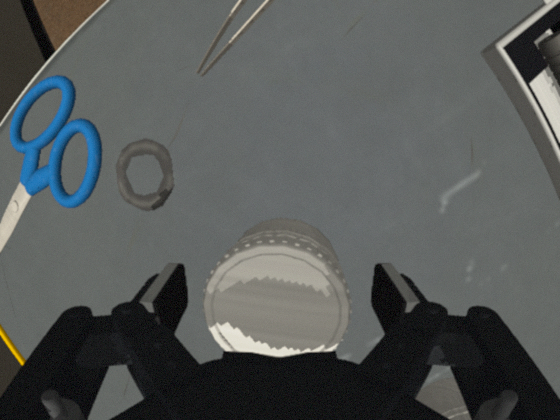

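```bash
python3 -m inch '[1,-0.1,0,-0.7,0,1,0,0,0,0]'; python3 -c "from h import *;st()"; python3 -m inch '[0.2,0,0,0,0,0.2,0,0,0,0,0.2,0,0,0,0,0.2,0,0,0,0,0.2,0,0,0,0]' 40;  python3 -c "from h import *;st()"
```

```text
time: 17.57
eef_pos: [0.4596, -0.2294, 0.0077]
tool_rot: [0.291, 0.955, -0.03, -0.044]
force: [-1.0, 0.6, -0.8]
width: 0.0855
p [ 0.4596 -0.2294  0.0077] z [-0.101 -0.032 -0.994] yaw 0.983 F [-0.95  0.63 -0.82] w 0.0855 t 17.57 q [-0.524  0.219  1.689 -0.081  1.306 -1.48 ]
time: 17.98
eef_pos: [0.4608, -0.2302, 0.0096]
tool_rot: [0.291, 0.955, -0.031, -0.042]
force: [-0.3, 0.0, -0.7]
width: 0.0607
p [ 0.4608 -0.2302  0.0096] z [-0.098 -0.034 -0.995] yaw 0.983 F [-0.31  0.04 -0.71] w 0.0607 t 17.98 q [-0.524  0.217  1.687 -0.081  1.307 -1.48 ]
```

```bash
cat >> h.py <<'E'
def weigh(n=10):
    F=[];t=[];M=[]
    for i in range(n):
        o=robot.get_obs();F.append(o['force']);t.append(o['tau']);M.append(o['ft_torque']);robot.grab_frame('wrist')
    print('F',np.mean(F,0).round(3),'sd',np.std(F,0).round(2),'tau',np.mean(t,0).round(3)[1:3],'M',np.mean(M,0).round(3))
E
python3 -m inch '[0,0,0,0,0,0,0,0,0,0,0,0,0,1,0,0,0,0,1.5,0,0,0,0,1.5,0,0,0,0,1,0,0,0,0,0,0,0,0,0,0,0]' 60; python3 -c "from h import *;st();weigh();st();grab('scene','s16');crop('s16',300,30,400,105,7,'s16a')"
```

```text
time: 18.65
eef_pos: [0.4583, -0.2284, 0.0605]
tool_rot: [0.291, 0.955, -0.029, -0.045]
force: [0.1, -0.6, -2.9]
width: 0.0601
p [ 0.4583 -0.2284  0.0605] z [-0.103 -0.03  -0.994] yaw 0.983 F [ 0.12 -0.6  -2.87] w 0.0601 t 18.65 q [-0.524  0.161  1.641 -0.079  1.415 -1.489]
F [ 0.03  -0.07  -2.891] sd [0.52 0.68 0.49] tau [-36.815 -29.513] M [ 0.031 -0.086  0.003]
p [ 0.458  -0.2283  0.0597] z [-0.105 -0.029 -0.994] yaw 0.983 F [-0.44 -0.16 -2.34] w 0.0605 t 19.15 q [-0.524  0.162  1.641 -0.079  1.415 -1.489]
```

View pics/s16a.png

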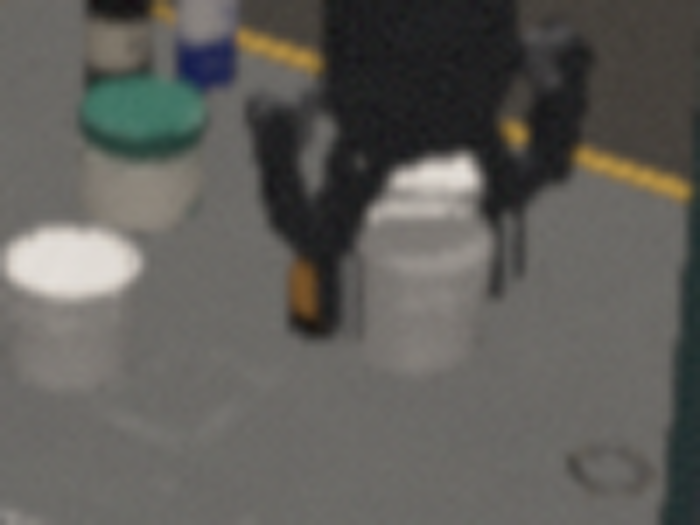

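```bash
python3 -m inch '[0,0,0,-1.5,0,0,0,0,-1.5,0,0,0,0,-0.8,0,0,0,0,-0.3,0,0,0,0,0,0,0,0,0,0,0]';  python3 -c "from h import *;st()"
```

```text
time: 19.7
eef_pos: [0.459, -0.2289, 0.0185]
tool_rot: [0.291, 0.955, -0.03, -0.045]
force: [0.1, 0.8, -2.0]
width: 0.0599
p [ 0.459  -0.2289  0.0185] z [-0.102 -0.031 -0.994] yaw 0.983 F [ 0.05  0.84 -2.01] w 0.0599 t 19.7 q [-0.524  0.206  1.68  -0.08   1.33  -1.482]
```

```bash
python3 -m inch '[0,0,0,-0.5,0,0,0,0,-0.2,0,0,0,0,0,0]';  python3 -c "from h import *;st()";python3 -m inch '[0,0,0,-0.2,0,0,0,0,0,0]'; python3 -c "from h import *;st()"
```

```text
time: 19.95
eef_pos: [0.46, -0.2296, 0.0126]
tool_rot: [0.291, 0.955, -0.03, -0.043]
force: [0.2, -0.1, -3.3]
width: 0.0598
p [ 0.46   -0.2296  0.0126] z [-0.1   -0.033 -0.994] yaw 0.983 F [ 0.17 -0.09 -3.32] w 0.0598 t 19.95 q [-0.524  0.213  1.685 -0.081  1.315 -1.481]
time: 20.12
eef_pos: [0.4604, -0.2298, 0.011]
tool_rot: [0.291, 0.955, -0.03, -0.043]
force: [-0.5, -0.6, -3.4]
width: 0.0599
p [ 0.4604 -0.2298  0.011 ] z [-0.099 -0.033 -0.995] yaw 0.983 F [-0.47 -0.64 -3.45] w 0.0599 t 20.12 q [-0.524  0.215  1.686 -0.081  1.311 -1.48 ]
```

```bash
python3 -m inch '[0,0,0,-0.2,0,0,0,0,0,0]'; python3 -c "from h import *;st()";python3 -m inch '[0,0,0,-0.2,0,0,0,0,0,0]'; python3 -c "from h import *;st()"
```

```text
time: 20.28
eef_pos: [0.4613, -0.2303, 0.0101]
tool_rot: [0.291, 0.955, -0.031, -0.041]
force: [-1.2, 0.3, -2.8]
width: 0.0601
p [ 0.4613 -0.2303  0.0101] z [-0.097 -0.034 -0.995] yaw 0.983 F [-1.19  0.32 -2.79] w 0.0601 t 20.28 q [-0.524  0.217  1.686 -0.081  1.307 -1.48 ]
time: 20.45
eef_pos: [0.462, -0.2307, 0.0102]
tool_rot: [0.291, 0.955, -0.031, -0.041]
force: [-0.8, 0.1, -2.7]
width: 0.0602
p [ 0.462  -0.2307  0.0102] z [-0.096 -0.035 -0.995] yaw 0.983 F [-0.81  0.08 -2.67] w 0.0602 t 20.45 q [-0.524  0.217  1.685 -0.081  1.306 -1.48 ]
```

```bash
python3 -m inch '[1,0,0,0,0,1,0,0,0,0,1,0,0,0,0,1,0,0,0,0]';python3 -m inch '[1,0,0,1,0,1,0,0,2,0,1,0,0,2.5,0,1,0,0,2.5,0,1,0,0,2,0,1,0,0,1,0,1,0,0,0,0]'; python3 -c "from h import *;st();weigh(5);grab('scene','s17');grab('wrist','w17');crop('s17',300,30,400,105,7,'s17a')"
```

```text
time: 20.78
eef_pos: [0.4631, -0.2315, 0.0113]
tool_rot: [0.291, 0.956, -0.031, -0.039]
force: [-0.1, 0.0, 0.4]
width: 0.0853
time: 21.37
eef_pos: [0.4611, -0.2305, 0.1276]
tool_rot: [0.291, 0.955, -0.031, -0.04]
force: [0.3, 0.5, 0.2]
width: 0.0853
p [ 0.4611 -0.2305  0.1276] z [-0.095 -0.036 -0.995] yaw 0.983 F [0.32 0.54 0.16] w 0.0853 t 21.37 q [-0.524  0.106  1.561 -0.079  1.539 -1.499]
F [0.027 0.385 0.159] sd [0.42 0.33 0.41] tau [-34.743 -29.907] M [ 0.023 -0.052 -0.004]
```

View pics/s17a.png

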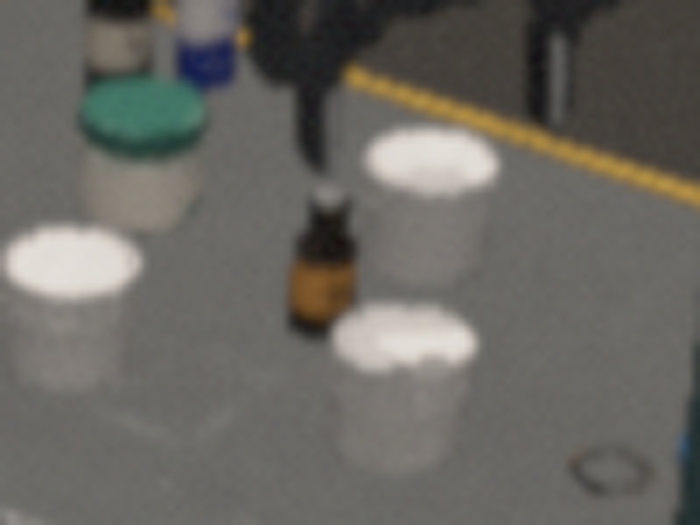

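View pics/w17.png

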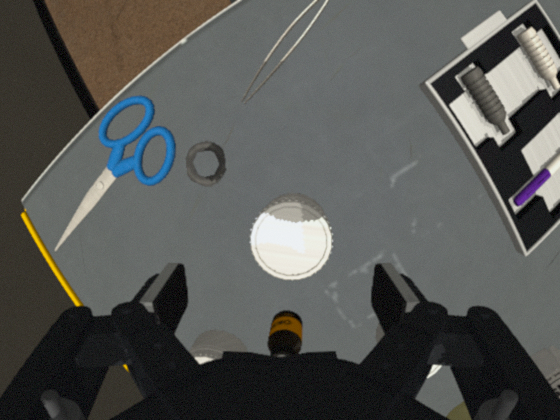

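```bash
python3 -m inch '[1,0.6,-1.2,0.5,0,1,1.1,-2,0.3,0,1,1.1,-2.1,0.3,0,1,1.1,-2.1,0.3,0,1,1.1,-2.1,0.3,0,1,1.1,-2.1,0.3,0,1,0.7,-1.2,0,0,1,0.2,-0.3,0,0,1,0,0,0,0,1,0,0,0,0]'; python3 - <<'E'
from h import *
st();grab('wrist','w18');print(proj('w18',[.5353,-.3641,.048]))
E
```

```text
time: 22.55
eef_pos: [0.5261, -0.3615, 0.1297]
tool_rot: [0.289, 0.955, -0.026, -0.056]
force: [0.3, 0.1, -0.5]
width: 0.0857
p [ 0.5261 -0.3615  0.1297] z [-0.123 -0.017 -0.992] yaw 0.987 F [ 0.26  0.13 -0.46] w 0.0857 t 22.55 q [-0.646  0.388  1.214 -0.088  1.628 -1.631]
(np.float64(293.7432456914193), np.float64(245.17093979361124))
```

View pics/w18.png

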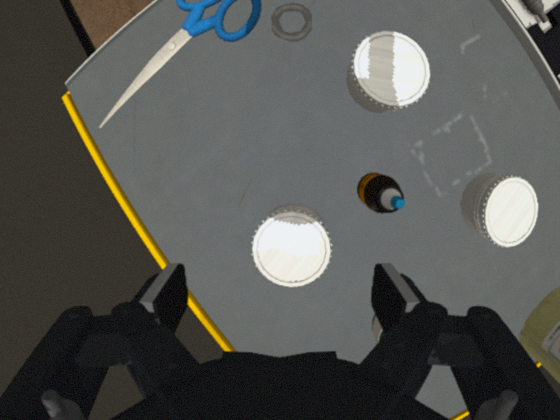

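```bash
python3 - <<'E'
from h import *
for p in((291,248),(509,211),(391,69)):print(at('w18',*p,.048))
E
python3 -m inch '[1,0.4,-0.2,-1,0,1,0.2,-0.1,-2,0,1,0,0,-2,0,1,0,0,-1.5,0,1,0,0,-0.5,0,1,0,0,0,0]';python3 -c "from h import *;st()"
```

```text
[ 0.53604288 -0.36697689  0.048     ]
[ 0.60867466 -0.20162966  0.048     ]
[ 0.4652712  -0.23425565  0.048     ]
time: 23.1
eef_pos: [0.5318, -0.3591, 0.0561]
tool_rot: [0.287, 0.956, -0.025, -0.056]
force: [-0.3, -0.2, 0.7]
width: 0.0855
p [ 0.5318 -0.3591  0.0561] z [-0.122 -0.017 -0.992] yaw 0.992 F [-0.32 -0.15  0.71] w 0.0855 t 23.1 q [-0.639  0.443  1.289 -0.086  1.498 -1.617]
```

```bash
python3 -m inch '[1,0,-0.6,-0.3,0,1,0,0,0,0]';python3 -c "from h import *;st();grab('wrist','w19')"
```

```text
time: 23.27
eef_pos: [0.5318, -0.3644, 0.053]
tool_rot: [0.286, 0.956, -0.025, -0.056]
force: [0.0, -0.2, -1.0]
width: 0.0855
p [ 0.5318 -0.3644  0.053 ] z [-0.123 -0.016 -0.992] yaw 0.993 F [ 0.01 -0.25 -1.  ] w 0.0855 t 23.27 q [-0.645  0.452  1.284 -0.087  1.495 -1.624]
```

View pics/w19.png

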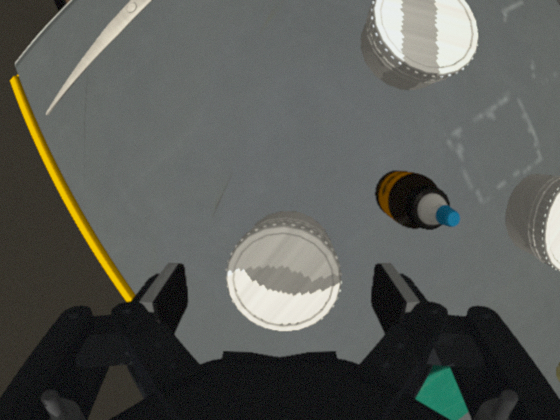

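```bash
python3 -m inch '[1,0,-0.1,-1.5,0,1,0,0,-1.5,0,1,0,0,-0.8,0,1,0,0,-0.4,0,1,0,0,0,0]';python3 -c "from h import *;st()"
```

```text
time: 23.73
eef_pos: [0.5357, -0.3681, 0.0174]
tool_rot: [0.287, 0.956, -0.027, -0.05]
force: [-0.0, -0.6, -1.0]
width: 0.0852
p [ 0.5357 -0.3681  0.0174] z [-0.111 -0.024 -0.994] yaw 0.992 F [-0.03 -0.61 -1.  ] w 0.0852 t 23.73 q [-0.646  0.484  1.312 -0.087  1.42  -1.618]
```

```bash
python3 -m inch '[1,-0.3,0.1,-0.4,0,1,0,0,-0.2,0,1,0,0,0,0]';python3 -c "from h import *;st();grab('wrist','w20')"
```

```text
time: 23.98
eef_pos: [0.5335, -0.3678, 0.0131]
tool_rot: [0.287, 0.956, -0.028, -0.048]
force: [0.2, -0.2, 0.7]
width: 0.0854
p [ 0.5335 -0.3678  0.0131] z [-0.108 -0.026 -0.994] yaw 0.991 F [ 0.21 -0.24  0.73] w 0.0854 t 23.98 q [-0.648  0.481  1.325 -0.087  1.407 -1.619]
```

View pics/w20.png

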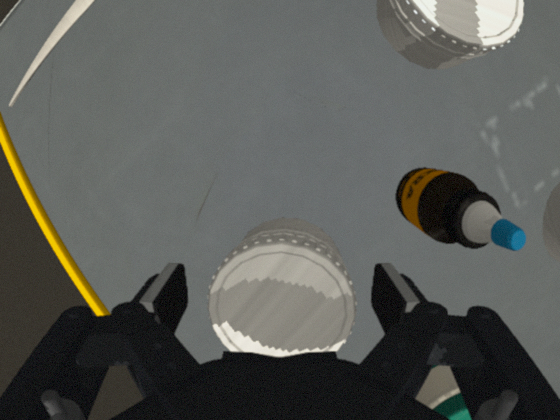

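```bash
python3 -m inch '[1,0,0,-0.4,0,1,0,0,0,0,0,0,0,0,0,0,0,0,0,0,0,0,0,0,0,0,0,0,0,0,0,0,0,0,0,0,0,0,0,0]' 60; python3 -c "from h import *;st()"; python3 -m inch '[0,0,0,1,0,0,0,0,1.5,0,0,0,0,1.5,0,0,0,0,1,0,0,0,0,0,0,0,0,0,0,0]'; python3 -c "from h import *;st();weigh();st();grab('scene','s21');crop('s21',300,30,400,105,7,'s21a')"
```

```text
time: 24.7
eef_pos: [0.5353, -0.368, 0.0115]
tool_rot: [0.287, 0.956, -0.028, -0.046]
force: [-0.1, 0.4, 1.2]
width: 0.0602
p [ 0.5353 -0.368   0.0115] z [-0.104 -0.027 -0.994] yaw 0.991 F [-0.07  0.44  1.19] w 0.0602 t 24.7 q [-0.647  0.483  1.326 -0.085  1.4   -1.618]
time: 25.2
eef_pos: [0.5303, -0.3645, 0.0561]
tool_rot: [0.287, 0.956, -0.025, -0.054]
force: [-1.3, -0.6, -5.7]
width: 0.0599
p [ 0.5303 -0.3645  0.0561] z [-0.117 -0.017 -0.993] yaw 0.992 F [-1.3  -0.56 -5.66] w 0.0599 t 25.2 q [-0.648  0.444  1.288 -0.084  1.494 -1.626]
F [-0.151 -0.011 -4.752] sd [0.53 0.34 0.58] tau [-51.256 -31.4  ] M [ 0.022 -0.145 -0.001]
p [ 0.5305 -0.3646  0.0561] z [-0.117 -0.017 -0.993] yaw 0.992 F [ 0.07  0.09 -5.08] w 0.0603 t 25.7 q [-0.648  0.444  1.288 -0.084  1.494 -1.626]
```

View pics/s21a.png

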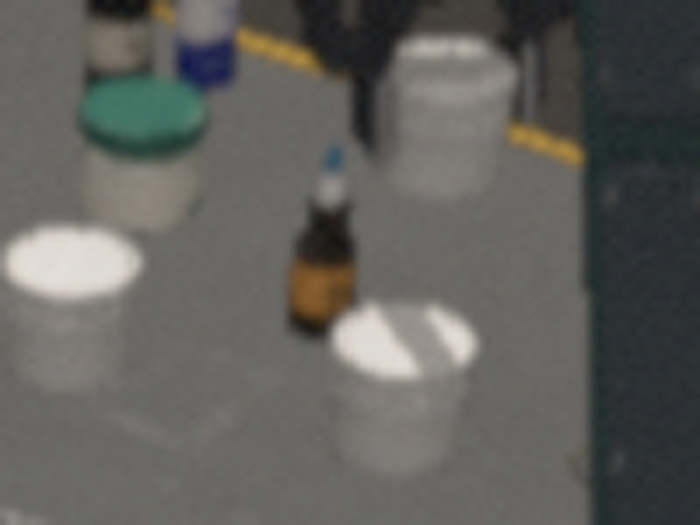

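```bash
python3 -m inch '[0,0,0,1,0,0,0,0,1.5,0,0,0,0,2,0,0,0,0,2,0,0,0,0,2,0,0,0,0,2,0,0,0,0,2,0,0,0,0,1.5,0,0,0,0,0.5,0,0,0,0,0,0,0,0,0,0,0,0,0,0,0,0]' 80; python3 -c "from h import *;st();weigh(24);st();grab('scene','s22');grab('wrist','w22')"
```

```text
time: 26.75
eef_pos: [0.5283, -0.3629, 0.213]
tool_rot: [0.287, 0.956, -0.025, -0.053]
force: [0.2, -1.0, -4.2]
width: 0.0595
p [ 0.5283 -0.3629  0.213 ] z [-0.116 -0.017 -0.993] yaw 0.992 F [ 0.2  -1.03 -4.23] w 0.0595 t 26.75 q [-0.648  0.361  1.084 -0.086  1.779 -1.65 ]
F [-0.06   0.018 -4.836] sd [0.55 0.56 0.49] tau [-49.716 -33.416] M [ 0.026 -0.13  -0.002]
p [ 0.5285 -0.363   0.2134] z [-0.116 -0.018 -0.993] yaw 0.992 F [ 1.02  0.47 -4.87] w 0.0595 t 27.95 q [-0.648  0.361  1.083 -0.086  1.779 -1.65 ]
```

View pics/s22.png

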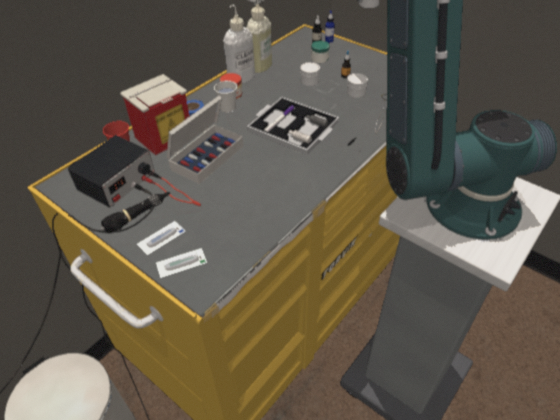

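View pics/w22.png

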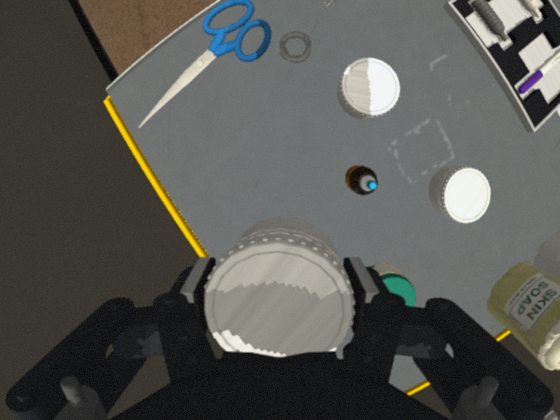

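The scene picture shows the other two tins upright at (310,72) and (358,85), and the marker and steel grip in the tray at about (293,122). The held tin weighs about 4.84 N, or 0.49 kg. If another tin were at least 0.15 kg heavier it would exceed the 0.57 kg limit, so this one is the fullest. I'll do a last stillness check and then hand in.

```bash
python3 - <<'E'
from h import *
a=st();grab('scene','s23');b=st();print(np.abs(b['qd']).max())
crop('s23',220,10,400,150,4,'s23a')
E
```

```text
p [ 0.5285 -0.363   0.2134] z [-0.116 -0.018 -0.993] yaw 0.992 F [-0.65  0.37 -4.8 ] w 0.0596 t 28.05 q [-0.648  0.361  1.083 -0.086  1.779 -1.651]
p [ 0.5285 -0.3631  0.2134] z [-0.116 -0.018 -0.993] yaw 0.992 F [ 0.22  0.12 -4.57] w 0.0593 t 28.1 q [-0.648  0.361  1.083 -0.086  1.779 -1.651]
0.0033063056585089234
```

View pics/s23a.png

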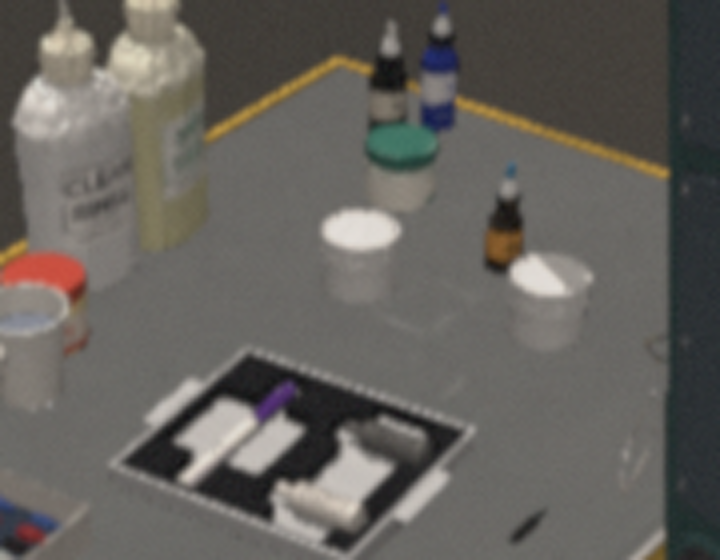

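Everything is in place: both pieces lie in the tray, two tins stand upright, the bystanders are where they were, and the arm is still.

```bash
python3 -c "from h import *;print(robot.close_job())"
```

```text
the job is handed in; nothing more can be done
None
```

The tray is set and the arm is holding the fullest tin up for you to take; I handed the job in at about 28 s and no verdict came back.

- **Marker and steel grip:** Both lie in their pockets and are let go. The steel grip measured within about 1 mm of its pocket's centre and in line with the tray. The marker's placing was checked by eye in the pictures and looks straight and central.
- **Tins:** The front tin weighed about 3.0 N and went back upright, about 4–5 mm from where it stood. The tin at the far right weighed 4.84 N (about 0.49 kg). I did not weigh the third tin. To be the fullest it would have to be about 0.64 kg, above the stated 0.57 kg limit, so I kept the second.
- **Finish:** The fullest tin is about 20 cm above the mat and still, with the grip set to 80 N. In the last picture the other two tins stand upright and the bystanders look unmoved.

**What was not ideal:**
- The tool ended about 0.12 rad off vertical, built up over the moves. The tin was gripped while standing at nearly that lean, so it should be almost level itself. I did not measure its level directly.
- The marker was first pinched near the fingertips, and the pick shifted it about 5 mm on the mat. It held and was placed without trouble.

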